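# Press the marble drip slab home under the coat hooks

## Robot

A 6-joint arm with a two-finger parallel gripper is mounted at the origin on the work surface. World frame = base frame: x ahead of the robot, y to its left, z up, the work surface at z = 0. Lengths are in mm, angles in rad, forces in N, time in s.
With the tool pointing down it reaches from about 350 to 975 mm from the base axis. Payload 7.1 kg.
Tool frame: the origin (TCP) lies midway between the tips of the shut fingers; the grasp point (between the pads) lies 19 mm behind it; z points along the fingers, y is the line along which they close (so a half turn about z gives the same grasp; the last joint's range is limited). The gripper opens to 88 mm and grips with 3 to 60 N. Pads are 20 mm wide; open, the fingers measure 115 mm over their backs; the gripper's body (75 mm by 178 mm) begins 61 mm behind the grasp point.
Start: joints at [1.216, 0.423, 1.63, -0, 1.089, -0.019], TCP at [205.921, 590.086, 222.675] pointing down, gripper open.
Joint ranges: [-3, 3], [-0.9, 2.11], [0.09, 2.58], [-1.31, 4.45], [0.11, 2.69], [-2.54, 2.54]. Speed limits (rad/s): [2.39, 2.39, 3.01, 3.14, 3.14, 3.14].

## Interface

Orientations are given as a rotation vector (axis times angle).
In Python, from plant import ctrl gives the robot as it stands.
- The arm moves only by the tool send_rows, never from a script. Its argument "series" is a list of rows, each an object of numbers: "tx", "ty", "tz": the shift along the tool's x, y, z in m; "twist": the turn about the tool's z in degrees; "claw": the closure, from 0 (fully open) to 1 (shut). A call has 1 to 20 rows; each row is the pose to reach, as a shift and turn from the pose commanded when the call began, along the tool's axes at that moment; what a row does not reach only later rows make up. A row lasts 1/8 s, in which the tool goes at most 62.5 mm and 10.7 degrees, less where a joint would pass 70% of its speed; a pose out of reach is approached as far as the arm can. A call with a gripper value outside its range is refused whole. The fingers move at their own pace and stop on an object; "grip_force" is the grip in N (left out, the last holds). Time passes only in rows, so rows that repeat a pose let the fingers close. It gives the time, the measured TCP pose, the force, the opening and the grip force at its end, in the units of the state.
- ctrl.read_state(): the state, without advancing time (a new reading comes with each control period).
- ctrl.get_image(name): name is "scene" or "top"; returns a dict with "frame" (384x512x3 uint8, red, green, blue), "depth" (384x512 float32, mm along the optical axis (not along the pixel's ray), 0 where there is no reading), "intrinsics" (3x3 intrinsics, pixels), "R" (3x3) and "t" (3): a world point X has camera coordinates R X + t. Camera axes: x right, y down, z forward; pixel columns grow to the right and rows downward; lengths in mm; the calibration is good to about 2 mm. A picture is of the moment at which its call begins.
- ctrl.hand_in(): hands the job in; it is judged then, once.
The state is a dict: "time": time; "joint_pos": joint angles; "qd": joint speeds; "effort": joint torques, N m; "tcp_pos": TCP position; "ee_rot": TCP orientation; "contact_force": force on the tool from outside, world axes, zero at the start; "ft_torque": the same for the moment, N m; "gripper_width": finger opening in mm; "grasp_force": force on a finger pad.
Only numpy, scipy, OpenCV 4.12 (cv2) and the standard library are available. Lean on these libraries where they do the work, as an engineer would, in place of code of your own. Each camera call takes 0.05 s, during which the arm holds its last target. There are 200 camera calls.

## Task

One of the two cherry cradles under the coat hooks has lost its marble drip slab: take the loose slab, lay it square on the spring bolts of the empty cradle, then press it down against its rubber buffers until both ends have snapped under the bolts and it stays down level, like the slab next to it. Press firmly but do not force it hard onto the wooden bed, for thin marble cracks, and come in at a slant under the low hooks. Leave the shoehorn and everything else where it is, and let go of the slab at the end.

Things in the scene. Friction and masses are not known exactly. Their poses are not given: they have to be found in the camera images.
- slab: the loose marble slab, 120 (its x) by 66 (y) by 10 mm, about 0.2 kg, at the start flat and right side up on the shelf; origin at the centre of its underside, z up. Lower 4 mm full length; above that both short ends are cut back 7 mm, a step for the bolts (top face 106 x 66). Long sides plain: grip across the 66 mm. Same either way round.
- open_cradle: fixed dark cherry cradle without a slab, the left or the right one of the two. Origin under its centre at shelf height; x along the slab's length, away from the robot, z up. End rails: inner faces at x = +-61.5 mm, 18 mm thick, plumb to 27 mm up, then flared 4 mm outward at 45 degrees to the top at 31 mm. A slab snapped home has its origin 14.5 mm above this one; 1.5 mm play each way.
- bed: the cradle's wooden bed, a block 46 mm wide (y), top 13 mm up; origin as the cradle's. Four rubber buffers (x = +-45, y = +-14 mm) stand 4.5 mm above it. Corner returns from the rails (x = +-48 to +-61 mm, inner faces at y = +-35) hold the slab sideways, as high and flared as the rails; between x = -48 and 48 the long sides are open for fingers; the slab overhangs 10 mm.
- far_bolts (a point): midway between the noses of the far rail's two brass spring bolts (y = +-18 mm), which stand 5 mm inside the rail: bevelled above, flat below, underside 18.5 mm up. A slab laid in rests on the four bevels, underside about 23 mm up. Press slowly near one end: its bolts give at 8 to 15 N, then the buffers push back and at 10 to 20 N the bolts snap out over the step.
- near_bolts (a point): the same for the near rail, the one towards the robot. An end is home when its underside stays about 14.5 mm up after letting go; let go before the snap, it rises 3 mm or more. The solid bed stops it at 13 mm; pressing on the bed with 35 N on top of the buffers' 20 N cracks the marble.
- filled_cradle: the other cradle, the same, with its slab snapped home, top 24.5 mm up; fixed, nothing to do there. Origin and axes as for the open cradle; the centres are 170 mm apart, side by side.
- rack: fixed hook rail: dark cherry backboard 400 mm wide, 245 to 313 mm up, on two uprights. Origin at shelf height midway between the cradles; x away from the robot, y to the left. Board's front face at x = 115 mm, uprights (22 x 26 mm, feet 90 x 30) at x = 144, y = +-185 mm.
- hook_left (a point): lowest point, 209 mm up, of the brass coat hook over the left cradle: a 9 mm bar from the board (rack x = 111, 274 up) down to here (x = 8) and up to a 15 mm ball at x = -12, 235 up, right above the slab's middle. An upright gripper strikes it; one leaned back towards the robot 25 to 40 degrees, fingers pointing forward and down, clears it.
- hook_right (a point): the same for the hook over the right cradle
- shoehorn_end (a point): lower end of the horn shoehorn, 200 mm long, which hangs freely swinging on a third, shorter hook at the left end of the rack (rack y = 172 mm, x = 75 to 90 mm), its end about 63 mm above the shelf; not to be moved.
- tree_left: cedar shoe tree with split toe, 250 x 90 x 80 mm, origin under its middle, toe to its +x; bystander
- tree_right: the other cedar shoe tree, the same; bystander
- boot_jack: cast brass boot jack, 290 x 100 x 50 mm, origin under its middle; bystander
- tap_block: steel heel tap block, 80 x 60 x 44 mm, origin under its centre; bystander
- egg: marble egg standing on its flattened end, 47 mm across, 62 mm high, origin under it; bystander
- brush: shoe brush lying bristles down, 165 x 54 x 42 mm, origin under its centre; bystander
- polish_tin: round steel polish tin, 78 mm across, 24 mm high, origin under its centre; bystander
There are look-alikes about, which are no part of the job. Of the things shaped like the slab, the marble one is meant.

How it is judged:
By the outcome, as a careful person would: the job done as asked, in the order asked, and still so for the second after the job is handed in, with the robot touching nothing.
It also fails if it takes over 70 s, if anything falls off the work surface, if the arm or the gripper's body presses on something with over 40 N, if the wrist force passes 120 N, or if a joint passes its speed limit or range.

## Working session

There is one attempt and no reset: what is moved stays moved. The work goes in short steps, Python scripts to look and compute and a tool call to move; the robot and the scene stay as the last step left them, time stands still between calls to the robot, and variables do not carry over. Pictures are saved under pics/ and viewed, at most 10 in all, crops included, and the job is handed in when it is done.

Besides the shell and the picture viewer there is one more tool, called after ">>>" as name(argument=value, ...) on one line, values as JSON. send_rows: Moves the arm, as the interface text tells. Its arguments: {"type":"object","properties":{"series":{"type":"array","items":{"type":"object","properties":{"tx":{"type":"number"},"ty":{"type":"number"},"tz":{"type":"number"},"twist":{"type":"number"},"claw":{"type":"number"}}}},"grip_force":{"type":"number"}},"required":["series"]}

```bash
ls; mkdir -p pics
python3 - <<'E'
from plant import ctrl
import cv2,numpy as np
s=ctrl.read_state();print({k:np.round(v,3).tolist() for k,v in s.items()})
for n in("scene","top"):
    im=ctrl.get_image(n);np.savez(f"{n}0.npz",**im)
    cv2.imwrite(f"pics/{n}0.png",cv2.resize(im["frame"][:,:,::-1],(800,600),interpolation=cv2.INTER_CUBIC))
    print(n,im["intrinsics"].tolist(),im["R"].round(3).tolist(),im["t"])
E
```

```text
pics
{'time': 0.0, 'joint_pos': [1.216, 0.424, 1.631, -0.0, 1.089, -0.019], 'qd': [-0.001, -0.0, -0.001, -0.001, 0.0, -0.0], 'effort': [0.001, -54.463, -27.366, 0.065, 0.023, -0.0], 'tcp_pos': [205.73, 589.596, 221.926], 'ee_rot': [-0.525, -3.097, 0.002], 'contact_force': [-0.148, -0.552, -0.499], 'ft_torque': [0.011, -0.001, 0.006], 'grasp_force': 0.0, 'gripper_width': 88.239}
scene [[407.93792000776705, 0.0, 254.67118211367847], [0.0, 407.93792000776705, 191.79516830496306], [0.0, 0.0, 1.0]] [[0.853, 0.523, -0.003], [0.293, -0.481, -0.826], [-0.433, 0.704, -0.563]] [-439.97159934  -13.15870031 1740.59122359]
top [[482.78760074387606, 0.0, 253.68211766242774], [0.0, 482.78760074387606, 192.5342214244723], [0.0, 0.0, 1.0]] [[-0.007, -1.0, -0.021], [-0.999, 0.008, -0.041], [0.041, 0.021, -0.999]] [  44.28589308  481.2859527  1592.67572582]
```

View pics/scene0.png

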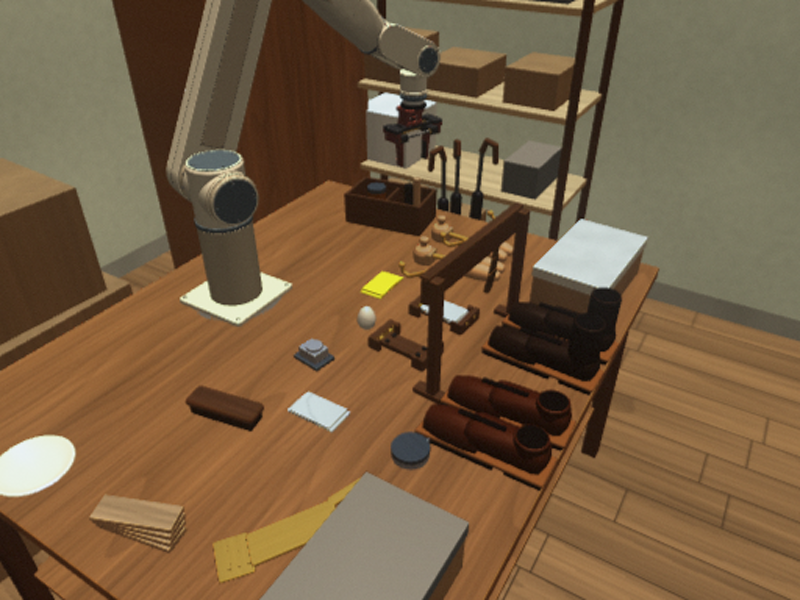

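View pics/top0.png

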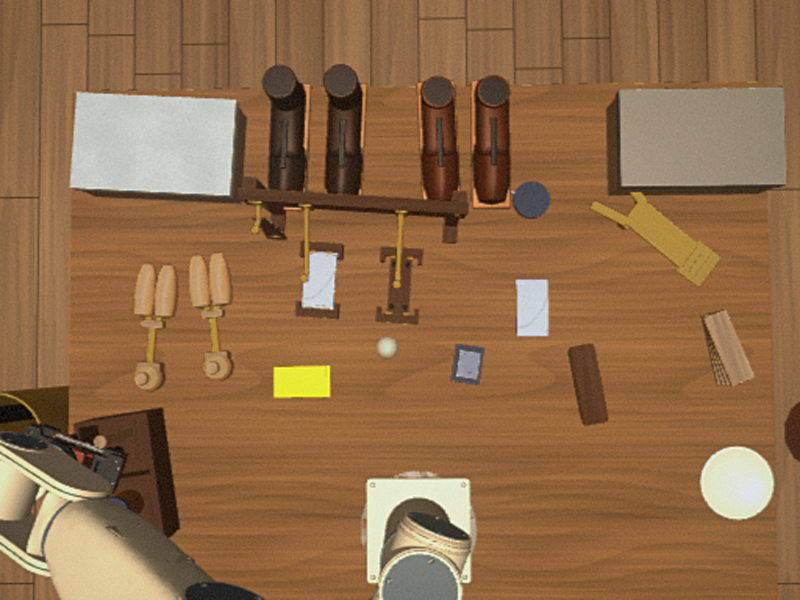

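The scene view shows the loose white slab at (320,410). The rack is at (470,250) with the left cradle filled (445,312) and the right one empty (405,345).

The top view shows these candidates for the slab:
- A white slab alone at (533,307).
- The slab in the filled cradle at (320,280).
- A yellow block at (302,381).
- A stack of wooden boards at (727,347).

I choose (533,307), because it is marble, loose and on the shelf. Next I'll measure it and check it in a crop.

```bash
cat > h.py <<'E'
import numpy as np,cv2
from plant import ctrl
def load(n):
    return dict(np.load(n))
def cloud(im):
    d=im["depth"];K=im["intrinsics"];v,u=np.mgrid[0:d.shape[0],0:d.shape[1]]
    P=np.stack([(u-K[0,2])/K[0,0]*d,(v-K[1,2])/K[1,1]*d,d],-1)
    W=(P-im["t"])@im["R"]; W[d==0]=np.nan
    return W
E
python3 - <<'E'
from h import *
im=load("top0.npz");W=cloud(im);s=512/800
def at(u,v):return W[int(v*s),int(u*s)].round(0)
for n,p in dict(slab=(533,307),filled=(325,285),bed=(400,285),egg=(387,348),yellow=(302,381),block=(467,364),hookL=(305,278),ballR=(398,284),brush=(588,384)).items():print(n,at(*p))
f=im["frame"].astype(int)
def rect(mask):
    u=np.argwhere(mask);P=W[mask];P=P[~np.isnan(P[:,0])]
    return cv2.minAreaRect(P[:,:2].astype(np.float32)),np.median(P[:,2]),len(P)
# white marble
z=W[...,2];m=(f.min(-1)>140)&(z<40)&(z>-5)
n,l,st,c=cv2.connectedComponentsWithStats(m.astype(np.uint8))
for i in range(1,n):
    if st[i,4]>60:print(st[i],rect(l==i))
for n_,lo,hi in (("gap",60,140),):
    pass
# z cloud around cradle: dark tops 20..36
for (u0,u1,v0,v1) in ((370,430,235,335),(290,350,235,330)):
    sub=W[int(v0*s):int(v1*s),int(u0*s):int(u1*s)].reshape(-1,3)
    k=(sub[:,2]>24)&(sub[:,2]<40);print("rails",cv2.minAreaRect(sub[k][:,:2].astype(np.float32)),k.sum())
    k=(sub[:,2]>195)&(sub[:,2]<300);q=sub[k];print("hook",q[np.argsort(q[:,0])][::max(1,len(q)//12)].round(0).tolist())
# gripper cloud from scene camera
im2=load("scene0.npz");W2=cloud(im2)
t=np.array([205.7,589.6,221.9])
q=W2.reshape(-1,3);k=(np.hypot(*(q[:,:2]-t[:2]).T)<130)&(q[:,2]>200);q=q[k]
for a in range(200,560,20):
    r=q[(q[:,2]>=a)&(q[:,2]<a+20)][:,:2]-t[:2]
    th=0.336
    if len(r)>2:print(a-222,len(r),r.min(0).round(),r.max(0).round())
a=im["frame"][165:235,170:380,::-1];cv2.imwrite("pics/crop1.png",cv2.resize(a,None,fx=3.8,fy=3.8,interpolation=cv2.INTER_CUBIC))
b=im2["frame"][40:125,225:310,::-1];cv2.imwrite("pics/grip.png",cv2.resize(b,None,fx=7,fy=7,interpolation=cv2.INTER_CUBIC))
E
```

```text
slab [ 468. -248.   11.]
filled [517. 191.  25.]
bed [502.  29. 235.]
egg [385.  62.  56.]
yellow [316. 243.   7.]
block [ 351. -103.   43.]
hookL [518. 203. 242.]
ballR [505.  35. 240.]
brush [ 307. -355.   36.]
[193 161  23  37 640] (((528.1163940429688, 203.27841186523438), (65.81929779052734, 120.68608856201172), 83.28958129882812), np.float64(23.152123052646083), 640)
[330 179  21  36 713] (((466.6081237792969, -246.145751953125), (66.35926818847656, 116.69290161132812), 89.60704803466797), np.float64(8.68135215444039), 713)
[ 448  286   47   46 1695] (((99.76416015625, -663.3844604492188), (159.37322998046875, 146.33021545410156), 89.67961120605469), np.float64(12.829221829974784), 1695)
[ 235  306   69   67 1769] (((1.3550033569335938, -6.004150390625), (215.2392578125, 225.0804901123047), 0.20497454702854156), np.float64(11.315518139014438), 1769)
[295 355   6  18  71] (((-77.81837463378906, -99.51925659179688), (16.556629180908203, 58.59331512451172), 86.16886901855469), np.float64(11.25292070788921), 71)
rails ((515.443359375, 35.43300247192383), (89.67059326171875, 162.428
[... 536 characters left out ...]
35.0, 204.0, 213.0], [543.0, 200.0, 221.0], [551.0, 199.0, 225.0], [557.0, 200.0, 222.0], [565.0, 201.0, 231.0], [572.0, 200.0, 242.0], [578.0, 197.0, 238.0], [586.0, 199.0, 246.0], [593.0, 195.0, 255.0]]
-2 26 [-28. -56.] [25. 52.]
18 33 [-27. -58.] [29. 49.]
38 39 [-32. -58.] [27. 56.]
58 32 [-31. -58.] [29. 53.]
78 92 [-60. -87.] [59. 71.]
98 142 [-62. -94.] [60. 72.]
118 185 [-59. -97.] [58. 87.]
138 61 [-29. -49.] [23. 11.]
158 75 [-42. -47.] [39. 11.]
178 73 [-34. -41.] [38. 27.]
198 71 [-28. -45.] [39. 10.]
218 83 [-28. -49.] [40. 16.]
238 78 [-29. -43.] [37.  8.]
258 85 [-55. -46.] [63.  9.]
278 103 [-73. -82.] [70. 19.]
298 139 [ -85. -114.] [73. 26.]
318 145 [ -77. -128.] [73. 23.]
```

View pics/crop1.png

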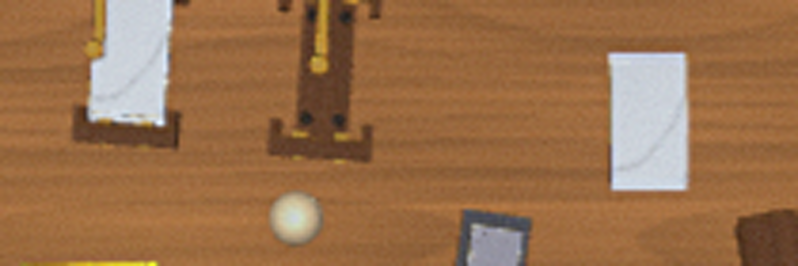

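View pics/grip.png

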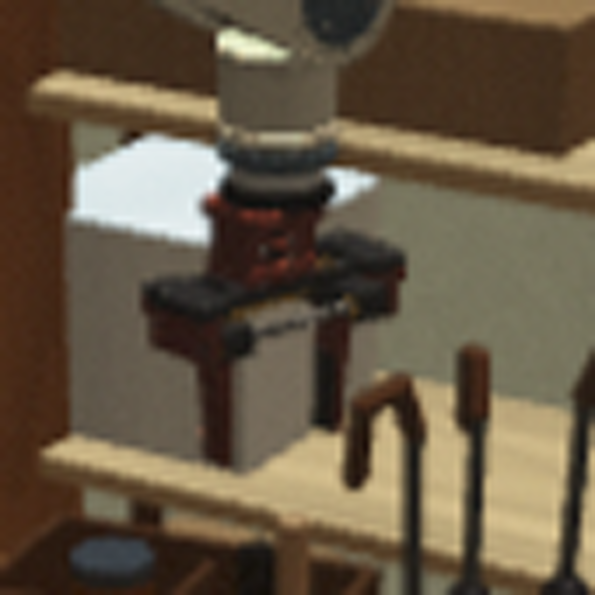

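The crop shows a plain white veined marble slab at (648,120), loose and lying square. The right cradle is empty, with its buffers and bolts visible at (320,60–140). The gripper picture shows a wide jaw body with a narrower neck above it. 

The interface gives no tilt command, so I'll first move clear and see what the arm does at the edge of its reach.

>>> send_rows(series=[{"tz": -0.06},{"tz": -0.12},{"tz": -0.18},{"tz": -0.23},{"tx": -0.578,"ty": -0.468,"tz": -0.23,"twist": -15.1},{"tx": -0.578,"ty": -0.468,"tz": -0.23,"twist": -15.1},{"tx": -0.578,"ty": -0.468,"tz": -0.23,"twist": -15.1},{"tx": -0.578,"ty": -0.468,"tz": -0.23,"twist": -15.1},{"tx": -0.578,"ty": -0.468,"tz": -0.23,"twist": -15.1},{"tx": -0.578,"ty": -0.468,"tz": -0.23,"twist": -15.1},{"tx": -0.578,"ty": -0.468,"tz": -0.23,"twist": -15.1},{"tx": -0.578,"ty": -0.468,"tz": -0.23,"twist": -15.1},{"tx": -0.578,"ty": -0.468,"tz": -0.23,"twist": -15.1},{"tx": -0.578,"ty": -0.468,"tz": -0.23,"twist": -15.1},{"tx": -0.578,"ty": -0.468,"tz": -0.23,"twist": -15.1},{"tx": -0.578,"ty": -0.468,"tz": -0.23,"twist": -15.1}])

```text
validation failed for argument at $.se...
```

>>> send_rows(series=[{"tx": 0,"ty": 0,"tz": -0.06,"twist": 0,"claw": 0},{"tx": 0,"ty": 0,"tz": -0.12,"twist": 0,"claw": 0},{"tx": 0,"ty": 0,"tz": -0.18,"twist": 0,"claw": 0},{"tx": 0,"ty": 0,"tz": -0.23,"twist": 0,"claw": 0}])

```text
time: 0.6
tcp_pos: [205.9, 589.9, 455.0]
ee_rot: [0.525, 3.097, 0.002]
contact_force: [0.8, -0.2, -0.7]
gripper_width: 87.8
grasp_force: 0.0
```

>>> send_rows(series=[{"tx": -0.578,"ty": -0.468,"tz": 0,"twist": -15.1,"claw": 0},{"tx": -0.578,"ty": -0.468,"tz": 0,"twist": -15.1,"claw": 0},{"tx": -0.578,"ty": -0.468,"tz": 0,"twist": -15.1,"claw": 0},{"tx": -0.578,"ty": -0.468,"tz": 0,"twist": -15.1,"claw": 0},{"tx": -0.578,"ty": -0.468,"tz": 0,"twist": -15.1,"claw": 0},{"tx": -0.578,"ty": -0.468,"tz": 0,"twist": -15.1,"claw": 0},{"tx": -0.578,"ty": -0.468,"tz": 0,"twist": -15.1,"claw": 0},{"tx": -0.578,"ty": -0.468,"tz": 0,"twist": -15.1,"claw": 0},{"tx": -0.578,"ty": -0.468,"tz": 0,"twist": -15.1,"claw": 0},{"tx": -0.578,"ty": -0.468,"tz": 0,"twist": -15.1,"claw": 0},{"tx": -0.578,"ty": -0.468,"tz": 0,"twist": -15.1,"claw": 0},{"tx": -0.578,"ty": -0.468,"tz": 0,"twist": -15.1,"claw": 0},{"tx": -0.578,"ty": -0.468,"tz": 0,"twist": -15.1,"claw": 0},{"tx": -0.578,"ty": -0.468,"tz": 0,"twist": -15.1,"claw": 0}])

```text
time: 2.35
tcp_pos: [597.0, -42.1, 452.1]
ee_rot: [-0.114, -3.138, -0.001]
contact_force: [-1.1, 0.9, -0.3]
gripper_width: 87.8
grasp_force: 0.0
```

>>> send_rows(series=[{"tx": -0.5,"ty": 0,"tz": -0.1,"twist": 0,"claw": 0},{"tx": -0.5,"ty": 0,"tz": -0.1,"twist": 0,"claw": 0},{"tx": -0.5,"ty": 0,"tz": -0.1,"twist": 0,"claw": 0},{"tx": -0.5,"ty": 0,"tz": -0.1,"twist": 0,"claw": 0},{"tx": -0.5,"ty": 0,"tz": -0.1,"twist": 0,"claw": 0},{"tx": -0.5,"ty": 0,"tz": -0.1,"twist": 0,"claw": 0},{"tx": -0.5,"ty": 0,"tz": -0.1,"twist": 0,"claw": 0},{"tx": -0.5,"ty": 0,"tz": -0.1,"twist": 0,"claw": 0}])

```text
time: 3.35
tcp_pos: [938.8, -65.4, 490.4]
ee_rot: [0.109, 3.091, -0.002]
contact_force: [1.1, -0.5, 1.3]
gripper_width: 87.8
grasp_force: 0.0
```

Run:
```python
from h import *
from scipy.spatial.transform import Rotation as Ro
s=ctrl.read_state();print(s["time"],np.round(s["tcp_pos"],1),np.round(s["joint_pos"],3));print(Ro.from_rotvec(s["ee_rot"]).as_matrix().round(3))
```

```text
3.35 [938.8 -65.4 490.4] [-8.200e-02  9.720e-01  8.600e-02  1.000e-03  2.034e+00 -1.582e+00]
[[-0.996  0.071  0.048]
 [ 0.071  0.998 -0.003]
 [-0.049  0.    -0.999]]
```

The arm tilted 2.8° with the fingers pointing forward when it ran out of reach. I'll push further to see whether the tilt grows and stays.

>>> send_rows(series=[{"tx": -0.3,"ty": 0,"tz": -0.1,"twist": 0,"claw": 0},{"tx": -0.3,"ty": 0,"tz": -0.1,"twist": 0,"claw": 0},{"tx": -0.3,"ty": 0,"tz": -0.1,"twist": 0,"claw": 0},{"tx": -0.3,"ty": 0,"tz": -0.1,"twist": 0,"claw": 0},{"tx": -0.3,"ty": 0,"tz": -0.1,"twist": 0,"claw": 0},{"tx": -0.3,"ty": 0,"tz": -0.1,"twist": 0,"claw": 0}])

```text
time: 4.1
tcp_pos: [961.9, -68.9, 472.9]
ee_rot: [0.11, 3.046, -0.005]
contact_force: [0.1, -0.1, 0.1]
gripper_width: 88.0
grasp_force: 0.0
```

```bash
cat > st.py <<'E'
from h import *
from scipy.spatial.transform import Rotation as Ro
s=ctrl.read_state();print(s["time"],np.round(s["tcp_pos"],1),np.round(s["joint_pos"],3));print(Ro.from_rotvec(s["ee_rot"]).as_matrix().round(3))
E
python3 st.py
```

```text
4.1 [961.9 -68.9 472.9] [-8.400e-02  9.920e-01  8.600e-02  1.000e-03  1.970e+00 -1.582e+00]
[[-0.993  0.072  0.093]
 [ 0.072  0.997 -0.007]
 [-0.093  0.    -0.996]]
```

>>> send_rows(series=[{"tx": 0.1,"ty": 0,"tz": 0,"twist": 0,"claw": 0},{"tx": 0.1,"ty": 0,"tz": 0,"twist": 0,"claw": 0},{"tx": 0.1,"ty": 0,"tz": 0,"twist": 0,"claw": 0}])

```text
time: 4.47
tcp_pos: [860.0, -61.5, 463.8]
ee_rot: [0.11, 3.048, -0.005]
contact_force: [0.5, 0.2, 0.3]
gripper_width: 88.0
grasp_force: 0.0
```

```bash
python3 st.py
```

```text
4.475 [860.  -61.5 463.8] [-8.600e-02  6.550e-01  7.310e-01  1.000e-03  1.664e+00 -1.584e+00]
[[-0.993  0.072  0.092]
 [ 0.072  0.997 -0.007]
 [-0.092  0.    -0.996]]
```

The tilt stays after retracting, so the commanded pose re-bases at each call. Repeated short pushes at the reach limit can therefore build up the lean.

>>> send_rows(series=[{"tx": -0.3,"ty": 0,"tz": -0.2,"twist": 0,"claw": 0},{"tx": -0.3,"ty": 0,"tz": -0.2,"twist": 0,"claw": 0},{"tx": -0.3,"ty": 0,"tz": -0.2,"twist": 0,"claw": 0}])

```text
time: 4.85
tcp_pos: [939.1, -67.4, 533.6]
ee_rot: [0.109, 3.016, -0.007]
contact_force: [-8.6, 0.4, 17.3]
gripper_width: 88.2
grasp_force: 0.0
```

>>> send_rows(series=[{"tx": -0.3,"ty": 0,"tz": -0.2,"twist": 0,"claw": 0}])

```text
time: 4.97
tcp_pos: [944.5, -67.8, 544.1]
ee_rot: [0.108, 2.98, -0.008]
contact_force: [0.4, -0.3, 0.1]
gripper_width: 87.6
grasp_force: 0.0
```

>>> send_rows(series=[{"tx": -0.3,"ty": 0,"tz": -0.2,"twist": 0,"claw": 0}])

```text
time: 5.1
tcp_pos: [947.0, -68.0, 567.3]
ee_rot: [0.106, 2.931, -0.011]
contact_force: [0.5, -0.4, 1.1]
gripper_width: 87.9
grasp_force: 0.0
```

>>> send_rows(series=[{"tx": -0.3,"ty": 0,"tz": -0.2,"twist": 0,"claw": 0},{"tx": -0.3,"ty": 0,"tz": -0.2,"twist": 0,"claw": 0}])

```text
time: 5.35
tcp_pos: [944.1, -67.8, 596.4]
ee_rot: [0.104, 2.885, -0.013]
contact_force: [0.9, 0.2, -0.0]
gripper_width: 87.6
grasp_force: 0.0
```

```bash
python3 st.py
```

```text
5.35 [944.1 -67.8 596.4] [-0.085  0.865  0.086  0.004  1.936 -1.582]
[[-0.965  0.072  0.251]
 [ 0.07   0.997 -0.018]
 [-0.252  0.    -0.968]]
```

>>> send_rows(series=[{"tx": -0.3,"ty": 0,"tz": -0.12,"twist": 0,"claw": 0}])

```text
time: 5.48
tcp_pos: [953.3, -68.5, 603.5]
ee_rot: [0.103, 2.846, -0.015]
contact_force: [-0.1, -0.4, 0.4]
gripper_width: 88.1
grasp_force: 0.0
```

>>> send_rows(series=[{"tx": -0.3,"ty": 0,"tz": -0.12,"twist": 0,"claw": 0}])

```text
time: 5.6
tcp_pos: [961.6, -69.2, 611.7]
ee_rot: [0.101, 2.807, -0.017]
contact_force: [-0.2, -0.8, -0.1]
gripper_width: 88.1
grasp_force: 0.0
```

>>> send_rows(series=[{"tx": -0.3,"ty": 0,"tz": -0.1,"twist": 0,"claw": 0}])

```text
time: 5.72
tcp_pos: [970.0, -69.8, 620.5]
ee_rot: [0.1, 2.767, -0.019]
contact_force: [-0.4, -0.3, -0.2]
gripper_width: 88.1
grasp_force: 0.0
```

>>> send_rows(series=[{"tx": -0.3,"ty": 0,"tz": -0.1,"twist": 0,"claw": 0}])

```text
time: 5.85
tcp_pos: [977.3, -70.3, 630.7]
ee_rot: [0.099, 2.728, -0.02]
contact_force: [-0.2, 0.5, 0.1]
gripper_width: 87.9
grasp_force: 0.0
```

```bash
python3 st.py
```

```text
5.85 [977.3 -70.3 630.7] [-0.086  0.844  0.087  0.006  1.799 -1.582]
[[-0.914  0.072  0.4  ]
 [ 0.066  0.997 -0.029]
 [-0.401  0.    -0.916]]
```

>>> send_rows(series=[{"tx": -0.3,"ty": 0,"tz": -0.08,"twist": 0,"claw": 0}])

```text
time: 5.98
tcp_pos: [985.3, -70.9, 641.1]
ee_rot: [0.097, 2.687, -0.022]
contact_force: [-0.1, 0.6, 0.2]
gripper_width: 88.4
grasp_force: 0.0
```

>>> send_rows(series=[{"tx": -0.3,"ty": 0,"tz": -0.08,"twist": 0,"claw": 0}])

```text
time: 6.1
tcp_pos: [992.3, -71.4, 652.1]
ee_rot: [0.096, 2.647, -0.024]
contact_force: [-0.1, 0.0, -0.4]
gripper_width: 88.1
grasp_force: 0.0
```

```bash
python3 st.py
python3 - <<'E'
from h import *
im=load("top0.npz");W=cloud(im);f=im["frame"].astype(int)
def fine(x0,x1,y0,y1,zlo,zhi,col=None):
    m=(W[...,0]>x0)&(W[...,0]<x1)&(W[...,1]>y0)&(W[...,1]<y1)&(W[...,2]>zlo)&(W[...,2]<zhi)
    if col is not None:m&=col
    P=W[m];C=P.mean(0);return C,P,m
C,P,m=fine(380,560,-310,-190,-5,25,f.min(-1)>140)
# edge based: per row ends
print("slab mean",C.round(1),"box",cv2.minAreaRect(P[:,:2].astype(np.float32)))
vs=np.unique(np.argwhere(m)[:,0]);
e=[]
for v in vs[3:-3]:
    us=np.argwhere(m[v])[:,0];e.append([W[v,us[0],0],W[v,us[0],1],W[v,us[-1],1]])
e=np.array(e);print("yaw L/R deg",np.degrees(np.arctan(np.polyfit(e[:,0],e[:,1],1)[0])),np.degrees(np.arctan(np.polyfit(e[:,0],e[:,2],1)[0])))
print("x range",P[:,0].min(),P[:,0].max(),"y",P[:,1].min(),P[:,1].max())
for n,y0,y1 in(("R",-20,90),("L",150,260)):
    # rails tops only, dark
    for nm,x0,x1 in(("near",420,470),("far",565,625)):
        C,P,m=fine(x0,x1,y0,y1,24,42,f.max(-1)<120);print(n,nm,C.round(1),len(P),cv2.minAreaRect(P[:,:2].astype(np.float32)))
# board hook ball
C,P,m=fine(485,515,20,50,225,260);print("ball",C.round(1))
# table height check
C,P,m=fine(400,480,-180,-130,-20,20);print("table z",np.median(P[:,2]))
E
```

```text
6.1 [992.3 -71.4 652.1] [-0.086  0.831  0.087  0.007  1.73  -1.582]
[[-0.879  0.072  0.472]
 [ 0.064  0.997 -0.034]
 [-0.473  0.    -0.881]]
slab mean [ 466.5 -246.4    8.6] box ((466.6081237792969, -246.145751953125), (66.35926818847656, 116.69290161132812), 89.60704803466797)
yaw L/R deg -0.7837821279181678 -1.1799074518023116
x range 408.04504578448393 525.013942686553 y -279.5389943073234 -213.31828635197567
R near [446.9  39.2  30.3] 157 ((451.2283935546875, 40.0006103515625), (88.78947448730469, 30.495397567749023), 84.76478576660156)
R far [583.5  31.8  30.1] 141 ((580.6492919921875, 30.2146053314209), (29.578182220458984, 89.23436737060547), 0.6400331854820251)
L near [458.1 208.   30.3] 136 ((457.7297668457031, 209.8798828125), (86.30455780029297, 19.869598388671875), 89.4263916015625)
L far [595.3 196.4  29.8] 141 ((591.910400390625, 199.28860473632812), (89.4234390258789, 31.449018478393555), 84.69572448730469)
ball [502.9  36.4 239.2]
table z -0.8794013648665521
```

```bash
cat > mv.py <<'E'
import sys
from h import *
from scipy.spatial.transform import Rotation as Ro
s=ctrl.read_state();R=Ro.from_rotvec(s["ee_rot"]).as_matrix();p=np.array(s["tcp_pos"])
print("t",round(s["time"],2),"tcp",p.round(1),"tilt",np.degrees(np.arccos(-R[2,2])).round(2),"yaw",np.degrees(np.arctan2(-R[0,1],R[1,1])).round(2),"yz",R[2,1].round(4),"F",np.round(s["contact_force"],1),"w",np.round(s["gripper_width"],1))
for a in sys.argv[1:]:
    t=np.array([float(v) for v in a.split(",")]);print(a,"->",((t-p)@R/1000).round(4).tolist())
E
python3 mv.py 466.5,-246.4,640 466.5,-246.4,60
python3 - <<'E'
from h import *
im=ctrl.get_image("scene");np.savez("scene1.npz",**im);W=cloud(im);f=im["frame"].astype(int)
yaw=np.radians(-4);ex=np.array([np.cos(yaw),np.sin(yaw)]);ey=np.array([-ex[1],ex[0]])
for nm,c in(("R",(515.2,35.5)),("L",(526.7,202.2))):
    q=W.reshape(-1,3);l=np.stack([(q[:,:2]-c)@ex,(q[:,:2]-c)@ey],1)
    k=(abs(l[:,0])<95)&(abs(l[:,1])<60)&(q[:,2]>27)&(q[:,2]<37)
    L=l[k];z=q[k][:,2]
    for sgn in(-1,1):
        e=L[L[:,0]*sgn>45];print(nm,sgn,len(e),e.min(0).round(1),e.max(0).round(1),np.median(z))
k=(f.min(-1)>140)&(abs(W[...,0]-466)<80)&(abs(W[...,1]+246)<60)&(W[...,2]>4)
P=W[k];print("slab",len(P),P.mean(0).round(1),cv2.minAreaRect(P[:,:2].astype(np.float32)))
E
```

```text
t 6.1 tcp [992.3 -71.4 652.1] tilt 28.25 yaw -4.13 yz 0.0003 F [-0.1  0.  -0.4] w 88.1
466.5,-246.4,640 -> [0.4566, -0.2124, -0.2317]
466.5,-246.4,60 -> [0.7311, -0.2126, 0.2792]
R -1 105 [-83.  -46.5] [-47.5  49.8] 31.672291599415924
R 1 37 [ 47.9 -47.6] [80.9 44.9] 31.672291599415924
L -1 45 [-81.5 -45.4] [-45.6   4.2] 30.585724149832405
L 1 90 [ 47.  -46.1] [80.6 49.9] 30.585724149832405
slab 492 [ 469.3 -246.6   10.9] ((467.0296936035156, -245.56898498535156), (119.48748779296875, 68.46451568603516), 2.038522958755493)
```

>>> send_rows(series=[{"tx": 0.457,"ty": -0.212,"tz": -0.232,"twist": 0,"claw": 0},{"tx": 0.457,"ty": -0.212,"tz": -0.232,"twist": 0,"claw": 0},{"tx": 0.457,"ty": -0.212,"tz": -0.232,"twist": 0,"claw": 0},{"tx": 0.457,"ty": -0.212,"tz": -0.232,"twist": 0,"claw": 0},{"tx": 0.457,"ty": -0.212,"tz": -0.232,"twist": 0,"claw": 0},{"tx": 0.457,"ty": -0.212,"tz": -0.232,"twist": 0,"claw": 0},{"tx": 0.457,"ty": -0.212,"tz": -0.232,"twist": 0,"claw": 0},{"tx": 0.457,"ty": -0.212,"tz": -0.232,"twist": 0,"claw": 0},{"tx": 0.457,"ty": -0.212,"tz": -0.232,"twist": 0,"claw": 0},{"tx": 0.731,"ty": -0.212,"tz": 0.279,"twist": 0,"claw": 0},{"tx": 0.731,"ty": -0.212,"tz": 0.279,"twist": 0,"claw": 0},{"tx": 0.731,"ty": -0.212,"tz": 0.279,"twist": 0,"claw": 0},{"tx": 0.731,"ty": -0.212,"tz": 0.279,"twist": 0,"claw": 0},{"tx": 0.731,"ty": -0.212,"tz": 0.279,"twist": 0,"claw": 0},{"tx": 0.731,"ty": -0.212,"tz": 0.279,"twist": 0,"claw": 0},{"tx": 0.731,"ty": -0.212,"tz": 0.279,"twist": 0,"claw": 0},{"tx": 0.731,"ty": -0.212,"tz": 0.279,"twist": 0,"claw": 0},{"tx": 0.731,"ty": -0.212,"tz": 0.279,"twist": 0,"claw": 0},{"tx": 0.731,"ty": -0.212,"tz": 0.279,"twist": 0,"claw": 0},{"tx": 0.731,"ty": -0.212,"tz": 0.279,"twist": 0,"claw": 0}])

```text
time: 8.65
tcp_pos: [490.9, -229.4, 95.4]
ee_rot: [0.139, 2.739, -0.088]
contact_force: [-0.5, -0.0, 0.5]
gripper_width: 87.6
grasp_force: 0.0
```

```bash
python3 mv.py 467,-246,30 467,-246,8.5; python3 -c "
from h import *
im=ctrl.get_image('top');np.savez('top2.npz',**im);a=im['frame'][140:250,150:400,::-1]
cv2.imwrite('pics/top2.png',cv2.resize(a,None,fx=3.2,fy=3.2,interpolation=cv2.INTER_CUBIC))"
```

```text
t 8.65 tcp [ 490.9 -229.4   95.4] tilt 23.09 yaw -6.3 yz -0.0417 F [-0.5 -0.   0.5] w 87.6
467,-246,30 -> [0.046, -0.0163, 0.0524]
467,-246,8.5 -> [0.0544, -0.0154, 0.0721]
```

```bash
python3 st.py; python3 -c "
from h import *
from scipy.spatial.transform import Rotation as Ro
R=Ro.from_rotvec(ctrl.read_state()['ee_rot']).as_matrix()
print('lean az',np.degrees(np.arctan2(R[1,2],R[0,2])))
for t in np.arange(-10,11,1.):
    y=(R@Ro.from_euler('z',t,degrees=True).as_matrix())[:,1]
    if abs(y[2])<.01:print(t,y.round(4),'yaw',np.degrees(np.arctan2(-y[0],y[1])).round(2))
"
```

```text
8.7 [ 490.6 -229.8   95.4] [-0.531  0.41   2.154  0.577  0.23  -2.541]
[[-0.917  0.11   0.383]
 [ 0.085  0.993 -0.081]
 [-0.39  -0.042 -0.92 ]]
lean az -11.960137454585594
5.0 [ 0.1897  0.9818 -0.0076] yaw -10.93
6.0 [ 2.054e-01  9.787e-01 -8.000e-04] yaw -11.85
7.0 [0.2211 0.9752 0.006 ] yaw -12.77
```

View pics/top2.png

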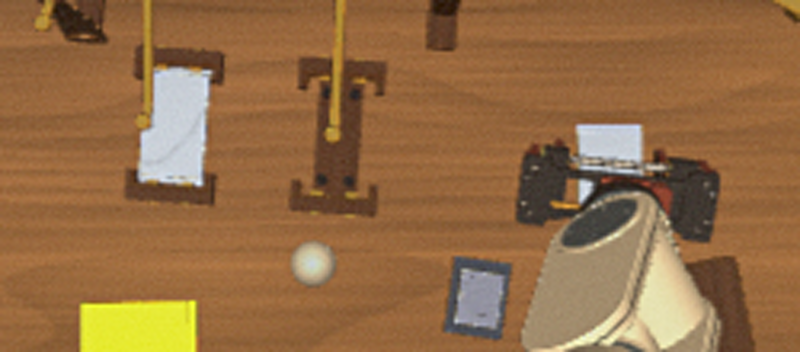

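```bash
cat > kin.py <<'E'
import numpy as np
from scipy.optimize import least_squares
D=np.array([[.423,1.63,1.089,625,222.7],[.972,.086,2.034,941.1,490.4],[.992,.086,1.97,964.4,472.9],[.655,.731,1.664,862.2,463.8],[.865,.086,1.936,946.5,596.4],[.831,.087,1.73,994.9,652.1]])
def fk(p,q2,q3,q5):
    a=q2;b=q2+q3;c=b+q5
    return p[0]*np.sin(a)+p[1]*np.sin(b)+p[2]*np.sin(c)+p[4],p[3]+p[0]*np.cos(a)+p[1]*np.cos(b)+p[2]*np.cos(c)
def res(p):
    r,z=fk(p,*D[:,:3].T);return np.r_[r-D[:,3],z-D[:,4],.05*p[4]]
S=least_squares(res,[500,500,300,300,0]);p=S.x
def ik(r,z,tilt):  # returns q2,q3,q5 (q5 may be negative)
    c=np.pi-np.radians(tilt);wr=r-p[4]-p[2]*np.sin(c);wz=z-p[3]-p[2]*np.cos(c)
    d=np.hypot(wr,wz);k=(d*d-p[0]**2-p[1]**2)/(2*p[0]*p[1])
    if abs(k)>1:return None
    q3=np.arccos(k);q2=np.arctan2(wr,wz)-np.arctan2(p[1]*np.sin(q3),p[0]+p[1]*np.cos(q3))
    return q2,q3,c-q2-q3
if __name__=="__main__":
    print(p.round(1),S.fun.round(1))
    for nm,r in(("near",475),("slab0",516),("far",560),("pick",528)):
        for z in(10,30,100,200,300):print(nm,z,[(t,np.round(ik(r,z,t),2).tolist()) for t in(0,10,15,20,28)])
E
python3 kin.py
```

```text
[ 692.6  524.1  382.1  213.6 -111.7] [ 11.8  -5.    1.2  -1.8  -8.2   2.4  -2.7 -10.9 -12.9  14.9   1.2  10.3
  -5.6]
near 10 [(0, [0.46, 2.12, 0.56]), (10, [0.41, 2.25, 0.31]), (15, [0.39, 2.31, 0.18]), (20, [0.39, 2.37, 0.03]), (28, [0.4, 2.48, -0.22])]
near 30 [(0, [0.43, 2.11, 0.6]), (10, [0.38, 2.23, 0.36]), (15, [0.36, 2.3, 0.22]), (20, [0.35, 2.36, 0.08]), (28, [0.35, 2.46, -0.16])]
near 100 [(0, [0.34, 2.06, 0.75]), (10, [0.27, 2.18, 0.52]), (15, [0.25, 2.24, 0.39]), (20, [0.23, 2.3, 0.26]), (28, [0.21, 2.41, 0.04])]
near 200 [(0, [0.23, 1.96, 0.95]), (10, [0.15, 2.08, 0.74]), (15, [0.12, 2.14, 0.62]), (20, [0.09, 2.2, 0.5]), (28, [0.05, 2.3, 0.3])]
near 300 [(0, [0.16, 1.84, 1.15]), (10, [0.07, 1.95, 0.95]), (15, [0.03, 2.01, 0.84]), (20, [-0.01, 2.07, 0.73]), (28, [-0.06, 2.17, 0.55])]
slab0 10 [(0, [0.5, 2.04, 0.61]), (10, [0.44, 2.17, 0.35]), (15, [0.43, 2.23, 0.22]), (20, [0.42, 2.3, 0.08]), (28, [0.42, 2.4, -0.17])]
slab0 30 [(0, [0.47, 2.03, 0.64]), (10, [0.41, 2.16, 0.39]), (15, [0.4, 2.22, 0.26]), (20, [0.38, 2.29, 0.12]), (28, [0.38, 2.39, -0.12])]
slab0 100 [(0, [0
[... 1075 characters left out ...]
, 0.55])]
pick 10 [(0, [0.51, 2.02, 0.62]), (10, [0.45, 2.15, 0.37]), (15, [0.44, 2.21, 0.23]), (20, [0.43, 2.28, 0.09]), (28, [0.43, 2.38, -0.16])]
pick 30 [(0, [0.48, 2.01, 0.66]), (10, [0.43, 2.14, 0.41]), (15, [0.41, 2.2, 0.27]), (20, [0.39, 2.27, 0.13]), (28, [0.39, 2.37, -0.11])]
pick 100 [(0, [0.4, 1.96, 0.79]), (10, [0.33, 2.08, 0.55]), (15, [0.31, 2.15, 0.43]), (20, [0.28, 2.21, 0.29]), (28, [0.27, 2.32, 0.07])]
pick 200 [(0, [0.3, 1.86, 0.98]), (10, [0.22, 1.99, 0.76]), (15, [0.19, 2.05, 0.64]), (20, [0.16, 2.12, 0.52]), (28, [0.12, 2.22, 0.31])]
pick 300 [(0, [0.23, 1.74, 1.17]), (10, [0.14, 1.87, 0.96]), (15, [0.1, 1.93, 0.85]), (20, [0.07, 1.99, 0.73]), (28, [0.01, 2.09, 0.54])]
```

The tilted approach ran joint 6 into its limit of −2.54, and that disturbed the lean. I'll rise, turn the gripper by half a turn for the same grasp, and come down again at a milder tilt.

>>> send_rows(series=[{"tx": -0.016,"ty": -0.002,"tz": -0.037,"twist": 0,"claw": 0},{"tx": -0.031,"ty": -0.003,"tz": -0.074,"twist": 0,"claw": 0},{"tx": -0.047,"ty": -0.005,"tz": -0.11,"twist": 0,"claw": 0},{"tx": -0.062,"ty": -0.007,"tz": -0.147,"twist": 0,"claw": 0},{"tx": -0.078,"ty": -0.008,"tz": -0.184,"twist": 0,"claw": 0},{"tx": -0.078,"ty": -0.008,"tz": -0.184,"twist": 0,"claw": 0}])

```text
time: 9.45
tcp_pos: [492.1, -230.7, 301.8]
ee_rot: [0.14, 2.729, -0.094]
contact_force: [0.2, 0.5, -0.9]
gripper_width: 87.9
grasp_force: 0.0
```

>>> send_rows(series=[{"tx": 0,"ty": 0,"tz": 0,"twist": 10,"claw": 0},{"tx": 0,"ty": 0,"tz": 0,"twist": 20,"claw": 0},{"tx": 0,"ty": 0,"tz": 0,"twist": 30,"claw": 0},{"tx": 0,"ty": 0,"tz": 0,"twist": 40,"claw": 0},{"tx": 0,"ty": 0,"tz": 0,"twist": 50,"claw": 0},{"tx": 0,"ty": 0,"tz": 0,"twist": 60,"claw": 0},{"tx": 0,"ty": 0,"tz": 0,"twist": 70,"claw": 0},{"tx": 0,"ty": 0,"tz": 0,"twist": 80,"claw": 0},{"tx": 0,"ty": 0,"tz": 0,"twist": 90,"claw": 0},{"tx": 0,"ty": 0,"tz": 0,"twist": 100,"claw": 0},{"tx": 0,"ty": 0,"tz": 0,"twist": 110,"claw": 0},{"tx": 0,"ty": 0,"tz": 0,"twist": 120,"claw": 0},{"tx": 0,"ty": 0,"tz": 0,"twist": 130,"claw": 0},{"tx": 0,"ty": 0,"tz": 0,"twist": 140,"claw": 0},{"tx": 0,"ty": 0,"tz": 0,"twist": 150,"claw": 0},{"tx": 0,"ty": 0,"tz": 0,"twist": 160,"claw": 0},{"tx": 0,"ty": 0,"tz": 0,"twist": 170,"claw": 0},{"tx": 0,"ty": 0,"tz": 0,"twist": 180,"claw": 0}])

```text
time: 11.7
tcp_pos: [489.9, -229.3, 296.1]
ee_rot: [3.014, -0.163, 0.611]
contact_force: [0.2, -0.3, 0.6]
gripper_width: 87.7
grasp_force: 0.0
```

```bash
cat >> mv.py <<'E'
print("lean az",np.degrees(np.arctan2(R[1,2],R[0,2])).round(2),"q",np.round(s["joint_pos"],2))
sg=np.sign(R[1,1])
for t in np.arange(-20,20.1,.5):
    y=(R@Ro.from_euler('z',t,degrees=True).as_matrix())[:,1]*sg
    if abs(y[2])<.0025:print("twist",t,"-> level, yaw",np.degrees(np.arctan2(-y[0],y[1])).round(2))
E
python3 mv.py 467,-246,60
```

```text
t 11.7 tcp [ 489.9 -229.3  296.1] tilt 23.14 yaw 173.33 yz 0.0395 F [ 0.2 -0.3  0.6] w 87.7
467,-246,60 -> [-0.1117, 0.0099, 0.2096]
lean az -11.98 q [-0.53  0.05  2.    0.19  0.71  1.03]
twist 5.5 -> level, yaw -11.73
twist 6.0 -> level, yaw -12.19
```

>>> send_rows(series=[{"tx": -0.019,"ty": 0.002,"tz": 0.035,"twist": 0,"claw": 0},{"tx": -0.037,"ty": 0.003,"tz": 0.07,"twist": 0,"claw": 0},{"tx": -0.056,"ty": 0.005,"tz": 0.105,"twist": 0,"claw": 0},{"tx": -0.074,"ty": 0.006,"tz": 0.14,"twist": 0,"claw": 0},{"tx": -0.093,"ty": 0.008,"tz": 0.175,"twist": 0,"claw": 0},{"tx": -0.112,"ty": 0.01,"tz": 0.21,"twist": 0,"claw": 0},{"tx": -0.112,"ty": 0.01,"tz": 0.21,"twist": 0,"claw": 0}])

```text
time: 12.58
tcp_pos: [465.9, -246.5, 58.0]
ee_rot: [3.015, -0.156, 0.606]
contact_force: [0.4, -0.6, 0.2]
gripper_width: 87.8
grasp_force: 0.0
```

```bash
python3 mv.py 467,-246,30 467,-246,9
```

```text
t 12.57 tcp [ 465.9 -246.5   58. ] tilt 22.97 yaw 173.59 yz 0.0408 F [ 0.4 -0.6  0.2] w 87.8
467,-246,30 -> [-0.0099, -0.0018, 0.0261]
467,-246,9 -> [-0.018, -0.0026, 0.0455]
lean az -11.94 q [-0.6   0.48  2.19  1.01  0.18  0.11]
twist 6.0 -> level, yaw -11.94
```

```bash
python3 mv.py 330,-175,220 200,-106,160; python3 -c "
from kin import *
for r in(420,400,380,360,340,320):print(r,[np.round(ik(r,220,t),2).tolist() for t in(15,23)])"
```

```text
t 12.57 tcp [ 465.9 -246.5   58. ] tilt 22.97 yaw 173.59 yz 0.0408 F [ 0.4 -0.6  0.2] w 87.8
330,-175,220 -> [-0.068, -0.0492, -0.2069]
200,-106,160 -> [-0.2166, -0.1057, -0.2068]
lean az -11.94 q [-0.6   0.48  2.19  1.01  0.18  0.11]
twist 6.0 -> level, yaw -11.94
420 [[0.02, 2.2, 0.66], [-0.03, 2.29, 0.48]]
400 [[-0.01, 2.23, 0.66], [-0.06, 2.32, 0.48]]
380 [[-0.04, 2.26, 0.66], [-0.09, 2.35, 0.48]]
360 [[-0.07, 2.28, 0.66], [-0.12, 2.37, 0.49]]
340 [[-0.1, 2.31, 0.67], [-0.16, 2.4, 0.5]]
320 [[-0.13, 2.34, 0.67], [-0.19, 2.42, 0.51]]
```

```bash
python3 mv.py 300,-160,110 | sed -n 2p; python3 -c "
from kin import *
for r,z in((360,60),(340,60),(340,100),(320,100),(300,100),(280,120),(250,120)):print(r,z,[np.round(ik(r,z,t),2).tolist() for t in(15,19,23)])"
```

```text
300,-160,110 -> [-0.1396, -0.0653, -0.1182]
360 60 [[0.19, 2.47, 0.22], [0.18, 2.52, 0.11], [0.18, 2.57, -0.01]]
340 60 [[0.17, 2.5, 0.21], [0.16, 2.55, 0.1], [0.15, 2.6, -0.02]]
340 100 [[0.09, 2.46, 0.33], [0.07, 2.51, 0.23], [0.06, 2.56, 0.12]]
320 100 [[0.06, 2.49, 0.33], [0.04, 2.54, 0.23], [0.03, 2.59, 0.12]]
300 100 [[0.03, 2.52, 0.32], [0.01, 2.57, 0.23], [0.0, 2.62, 0.12]]
280 120 [[-0.04, 2.53, 0.39], [-0.06, 2.57, 0.3], [-0.08, 2.62, 0.2]]
250 120 [[-0.08, 2.57, 0.4], [-0.11, 2.61, 0.31], [-0.13, 2.66, 0.21]]
```

>>> send_rows(series=[{"tx": -0.027,"ty": -0.013,"tz": -0.024,"twist": 0,"claw": 0},{"tx": -0.054,"ty": -0.026,"tz": -0.048,"twist": 0,"claw": 0},{"tx": -0.081,"ty": -0.039,"tz": -0.071,"twist": 0,"claw": 0},{"tx": -0.108,"ty": -0.052,"tz": -0.094,"twist": 0,"claw": 0},{"tx": -0.14,"ty": -0.065,"tz": -0.118,"twist": 0,"claw": 0},{"tx": -0.16,"ty": -0.075,"tz": -0.122,"twist": 0,"claw": 0},{"tx": -0.18,"ty": -0.085,"tz": -0.122,"twist": 0,"claw": 0}])

```text
time: 13.45
tcp_pos: [280.3, -149.4, 106.1]
ee_rot: [3.024, -0.154, 0.593]
contact_force: [-0.6, -0.4, 0.4]
gripper_width: 87.9
grasp_force: 0.0
```

```bash
python3 mv.py 230,-122,90
```

```text
t 13.45 tcp [ 280.3 -149.4  106.1] tilt 22.4 yaw 173.75 yz 0.0359 F [-0.6 -0.4  0.4] w 87.9
230,-122,90 -> [-0.0548, -0.0223, -0.006]
lean az -11.25 q [-0.71  0.16  2.58  1.27  0.2  -0.27]
twist 5.5 -> level, yaw -11.33
```

>>> send_rows(series=[{"tx": -0.06,"ty": -0.024,"tz": 0.0,"twist": 0,"claw": 0}])

```text
time: 13.58
tcp_pos: [263.7, -150.5, 100.2]
ee_rot: [3.058, -0.148, 0.545]
contact_force: [0.4, -0.2, -0.4]
gripper_width: 88.1
grasp_force: 0.0
```

>>> send_rows(series=[{"tx": -0.06,"ty": -0.024,"tz": 0.0,"twist": 0,"claw": 0}])

```text
time: 13.7
tcp_pos: [243.3, -154.5, 96.6]
ee_rot: [3.092, -0.143, 0.501]
contact_force: [0.5, -0.4, -0.3]
gripper_width: 87.8
grasp_force: 0.0
```

>>> send_rows(series=[{"tx": -0.06,"ty": -0.024,"tz": 0.0,"twist": 0,"claw": 0}])

```text
time: 13.82
tcp_pos: [217.8, -161.0, 95.3]
ee_rot: [-3.084, 0.135, -0.458]
contact_force: [0.3, 0.6, -0.4]
gripper_width: 87.7
grasp_force: 0.0
```

```bash
python3 mv.py 230,-122,90
```

```text
t 13.82 tcp [ 217.8 -161.    95.3] tilt 16.91 yaw 175.27 yz -0.0338 F [ 0.3  0.6 -0.4] w 87.7
230,-122,90 -> [0.0066, -0.0397, 0.009]
lean az 1.66 q [-0.97  0.16  2.58  0.82  0.34 -0.08]
twist -7.0 -> level, yaw 1.96
twist -6.5 -> level, yaw 1.49
```

```bash
python3 mv.py 455,-246,110 455,-246,40 455,-246,8.5 | head -4; python3 -c "
from kin import *
print([np.round(ik(517,8,t),2) for t in (13,15,17)])"
```

```text
t 13.82 tcp [ 217.8 -161.    95.3] tilt 16.91 yaw 175.27 yz -0.0338 F [ 0.3  0.6 -0.4] w 87.7
455,-246,110 -> [0.2379, 0.0646, 0.0542]
455,-246,40 -> [0.2177, 0.067, 0.1212]
455,-246,8.5 -> [0.2086, 0.068, 0.1513]
[array([0.44, 2.21, 0.27]), array([0.43, 2.23, 0.21]), array([0.43, 2.26, 0.16])]
```

>>> send_rows(series=[{"tx": 0.04,"ty": 0.011,"tz": 0.009,"twist": -0.7,"claw": 0},{"tx": 0.08,"ty": 0.022,"tz": 0.018,"twist": -0.7,"claw": 0},{"tx": 0.12,"ty": 0.033,"tz": 0.027,"twist": -0.7,"claw": 0},{"tx": 0.16,"ty": 0.044,"tz": 0.036,"twist": -0.7,"claw": 0},{"tx": 0.2,"ty": 0.055,"tz": 0.045,"twist": -0.7,"claw": 0},{"tx": 0.238,"ty": 0.065,"tz": 0.054,"twist": -0.7,"claw": 0},{"tx": 0.228,"ty": 0.066,"tz": 0.088,"twist": -0.7,"claw": 0},{"tx": 0.218,"ty": 0.067,"tz": 0.121,"twist": -0.7,"claw": 0},{"tx": 0.218,"ty": 0.067,"tz": 0.121,"twist": -0.7,"claw": 0}])

```text
time: 14.95
tcp_pos: [454.1, -245.3, 38.6]
ee_rot: [-3.084, 0.12, -0.453]
contact_force: [-0.5, 0.6, 0.5]
gripper_width: 87.7
grasp_force: 0.0
```

```bash
python3 mv.py 455,-246,8.5
```

```text
t 14.95 tcp [ 454.1 -245.3   38.6] tilt 16.73 yaw 175.83 yz -0.0328 F [-0.5  0.6  0.5] w 87.7
455,-246,8.5 -> [-0.0077, 0.0016, 0.029]
lean az 2.1 q [-0.62  0.53  2.13  0.62  0.31  0.45]
twist -7.0 -> level, yaw 2.53
twist -6.5 -> level, yaw 2.05
```

>>> send_rows(series=[{"tx": -0.003,"ty": 0.001,"tz": 0.01,"twist": 0,"claw": 0},{"tx": -0.006,"ty": 0.001,"tz": 0.02,"twist": 0,"claw": 0},{"tx": -0.008,"ty": 0.002,"tz": 0.029,"twist": 0,"claw": 0},{"tx": -0.008,"ty": 0.002,"tz": 0.029,"twist": 0,"claw": 0.15},{"tx": -0.008,"ty": 0.002,"tz": 0.029,"twist": 0,"claw": 0.3},{"tx": -0.008,"ty": 0.002,"tz": 0.029,"twist": 0,"claw": 0.4},{"tx": -0.008,"ty": 0.002,"tz": 0.029,"twist": 0,"claw": 0.4},{"tx": -0.008,"ty": 0.002,"tz": 0.029,"twist": 0,"claw": 0.4}], grip_force=25)

```text
time: 15.95
tcp_pos: [458.3, -249.8, 11.9]
ee_rot: [-3.089, 0.12, -0.466]
contact_force: [-1.9, -4.8, 6.6]
gripper_width: 53.1
grasp_force: 9.9
```

```bash
python3 mv.py 455,-246,108
```

```text
t 15.95 tcp [ 458.3 -249.8   11.9] tilt 17.16 yaw 175.78 yz -0.0262 F [-1.9 -4.8  6.6] w 53.1
455,-246,108 -> [0.0248, -0.006, -0.0928]
lean az 0.65 q [-0.63  0.59  2.12  0.76  0.26  0.3 ]
twist -5.5 -> level, yaw 1.04
twist -5.0 -> level, yaw 0.56
```

```bash
python3 -c "
from h import *
im=ctrl.get_image('scene');np.savez('scene3.npz',**im);a=im['frame'][170:290,150:270,::-1]
cv2.imwrite('pics/scene3.png',cv2.resize(a,None,fx=5,fy=5,interpolation=cv2.INTER_CUBIC))"
```

```text
(no output)
```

View pics/scene3.png

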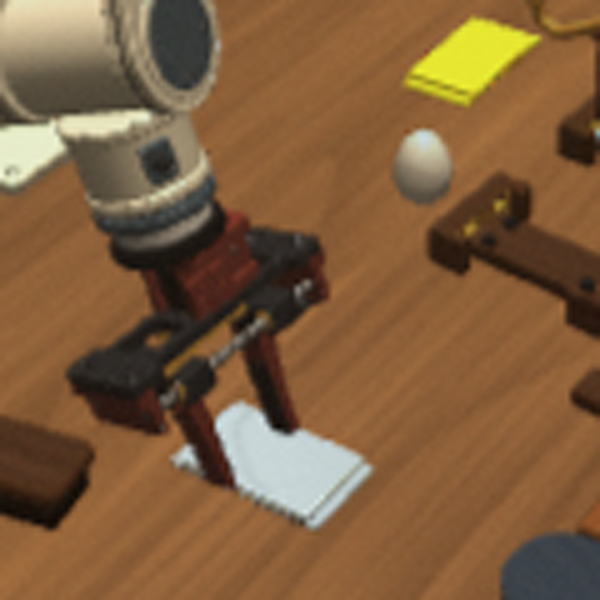

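The picture shows the right finger (225,485) beside the slab and the left finger (285,425) riding on its top edge. The roll of the tool made that finger too high. I'll open, lift and measure the slab again.

>>> send_rows(series=[{"tx": 0,"ty": 0,"tz": 0,"twist": 0,"claw": 0.2},{"tx": 0,"ty": 0,"tz": 0,"twist": 0,"claw": 0},{"tx": 0,"ty": 0,"tz": -0.02,"twist": 0,"claw": 0},{"tx": 0.01,"ty": 0,"tz": -0.06,"twist": 0,"claw": 0},{"tx": 0.02,"ty": 0,"tz": -0.09,"twist": 0,"claw": 0},{"tx": 0.02,"ty": 0,"tz": -0.09,"twist": 0,"claw": 0}])

```text
time: 16.75
tcp_pos: [450.9, -250.9, 104.8]
ee_rot: [-3.088, 0.117, -0.466]
contact_force: [0.6, 0.2, 0.6]
gripper_width: 88.0
grasp_force: 0.0
```

```bash
cat > slab.py <<'E'
from h import *
for n in("scene","top"):
    im=ctrl.get_image(n);np.savez(n+"4.npz",**im);W=cloud(im);f=im["frame"].astype(int)
    k=(f.min(-1)>130)&(abs(W[...,0]-466)<90)&(abs(W[...,1]+246)<75)&(W[...,2]>3)&(W[...,2]<25)
    nn,l,st,c=cv2.connectedComponentsWithStats(k.astype(np.uint8));i=1+np.argmax(st[1:,4]);k=l==i
    P=W[k];print(n,len(P),P.mean(0).round(1),cv2.minAreaRect(P[:,:2].astype(np.float32)),"x",np.percentile(P[:,0],[1,99]).round(1),"y",np.percentile(P[:,1],[1,99]).round(1),"z",np.percentile(P[:,2],[5,50,95]).round(1))
E
python3 slab.py; python3 mv.py
```

```text
scene 510 [ 470.5 -245.    10.7] ((466.7373046875, -243.21498107910156), (69.9263916015625, 123.27721405029297), 88.42047119140625) x [407.3 525.8] y [-276.9 -210.2] z [ 5.6 11.  14.3]
top 349 [ 491.2 -244.9    9.6] ((491.0864562988281, -243.54959106445312), (64.39911651611328, 66.9128646850586), 89.23756408691406) x [457.7 524.5] y [-275.2 -212.1] z [ 4.2  9.5 15.4]
t 16.85 tcp [ 449.5 -249.7  102.4] tilt 16.99 yaw 175.88 yz -0.0299 F [-1.  -0.3 -0.2] w 88.1
lean az 1.49 q [-0.64  0.39  2.12  0.44  0.44  0.63]
twist -6.0 -> level, yaw 1.62
twist -5.5 -> level, yaw 1.14
```

```bash
python3 mv.py 455.5,-244.5,40 455.5,-244.5,6 | head -3
```

```text
t 16.85 tcp [ 449.5 -249.7  102.4] tilt 16.99 yaw 175.88 yz -0.0299 F [-1.  -0.3 -0.2] w 88.1
455.5,-244.5,40 -> [-0.0128, -0.0038, 0.0614]
455.5,-244.5,6 -> [-0.0227, -0.0028, 0.094]
```

>>> send_rows(series=[{"tx": -0.006,"ty": -0.004,"tz": 0.031,"twist": -5.7,"claw": 0},{"tx": -0.013,"ty": -0.004,"tz": 0.061,"twist": -5.7,"claw": 0},{"tx": -0.018,"ty": -0.003,"tz": 0.08,"twist": -5.7,"claw": 0},{"tx": -0.023,"ty": -0.003,"tz": 0.094,"twist": -5.7,"claw": 0},{"tx": -0.023,"ty": -0.003,"tz": 0.094,"twist": -5.7,"claw": 0}])

```text
time: 17.48
tcp_pos: [454.0, -243.4, 3.6]
ee_rot: [-3.101, -0.035, -0.457]
contact_force: [0.0, -0.3, 0.0]
gripper_width: 87.4
grasp_force: 0.1
```

```bash
python3 mv.py 455.5,-244.5,6
```

```text
t 17.48 tcp [ 454.  -243.4    3.6] tilt 16.77 yaw -178.68 yz -0.0033 F [ 0.  -0.3  0. ] w 87.4
455.5,-244.5,6 -> [0.0021, 0.0011, -0.0019]
lean az 1.94 q [-0.62  0.6   2.13  0.81  0.25  0.16]
twist -1.0 -> level, yaw 2.27
twist -0.5 -> level, yaw 1.8
```

>>> send_rows(series=[{"tx": 0.001,"ty": 0,"tz": -0.002,"twist": 0,"claw": 0.1},{"tx": 0.001,"ty": 0,"tz": -0.002,"twist": 0,"claw": 0.2},{"tx": 0.001,"ty": 0,"tz": -0.002,"twist": 0,"claw": 0.3},{"tx": 0.001,"ty": 0,"tz": -0.002,"twist": 0,"claw": 0.4},{"tx": 0.001,"ty": 0,"tz": -0.002,"twist": 0,"claw": 0.4}], grip_force=25)

```text
time: 18.1
tcp_pos: [455.7, -244.3, 8.2]
ee_rot: [-3.103, -0.036, -0.463]
contact_force: [-0.3, -0.2, -1.6]
gripper_width: 65.3
grasp_force: 25.0
```

```bash
python3 mv.py 454,-243,60
```

```text
t 18.1 tcp [ 455.7 -244.3    8.2] tilt 16.97 yaw -178.67 yz -0.0011 F [-0.3 -0.2 -1.6] w 65.3
454,-243,60 -> [0.0136, -0.0014, -0.0501]
lean az 1.54 q [-0.62  0.59  2.13  0.79  0.25  0.17]
twist -0.5 -> level, yaw 1.81
twist 0.0 -> level, yaw 1.33
```

```bash
python3 mv.py 454,-243,90 470,37,90 | head -3
```

```text
t 18.1 tcp [ 455.7 -244.3    8.2] tilt 16.97 yaw -178.67 yz -0.0011 F [-0.3 -0.2 -1.6] w 65.3
454,-243,90 -> [0.0223, -0.0014, -0.0788]
470,37,90 -> [0.0438, -0.281, -0.0719]
```

>>> send_rows(series=[{"tx": 0.007,"ty": 0,"tz": -0.026,"twist": 0,"claw": 0.4},{"tx": 0.015,"ty": -0.001,"tz": -0.052,"twist": 0,"claw": 0.4},{"tx": 0.022,"ty": -0.001,"tz": -0.079,"twist": 0,"claw": 0.4},{"tx": 0.025,"ty": -0.035,"tz": -0.078,"twist": 1,"claw": 0.4},{"tx": 0.028,"ty": -0.07,"tz": -0.077,"twist": 2,"claw": 0.4},{"tx": 0.031,"ty": -0.105,"tz": -0.076,"twist": 3,"claw": 0.4},{"tx": 0.034,"ty": -0.14,"tz": -0.075,"twist": 4,"claw": 0.4},{"tx": 0.037,"ty": -0.175,"tz": -0.074,"twist": 5,"claw": 0.4},{"tx": 0.039,"ty": -0.21,"tz": -0.073,"twist": 5.5,"claw": 0.4},{"tx": 0.041,"ty": -0.245,"tz": -0.072,"twist": 5.5,"claw": 0.4},{"tx": 0.044,"ty": -0.281,"tz": -0.072,"twist": 5.5,"claw": 0.4},{"tx": 0.044,"ty": -0.281,"tz": -0.072,"twist": 5.5,"claw": 0.4}])

```text
time: 19.6
tcp_pos: [470.3, 38.8, 90.2]
ee_rot: [-3.087, 0.107, -0.46]
contact_force: [0.0, 0.3, -2.1]
gripper_width: 65.4
grasp_force: 25.0
```

```bash
python3 mv.py 503,37,50
cat > see.py <<'E'
import sys
from h import *
yaw=np.radians(-4);ex=np.array([np.cos(yaw),np.sin(yaw)]);ey=np.array([-ex[1],ex[0]])
c=np.array([514.8,36])
def edges(tag):
    for n in("scene","top"):
        im=ctrl.get_image(n);np.savez(f"{n}_{tag}.npz",**im);W=cloud(im);f=im["frame"].astype(int)
        l=np.stack([(W[...,:2]-c)@ex,(W[...,:2]-c)@ey],-1)
        k=(f.min(-1)>115)&(f.max(-1)-f.min(-1)<45)&(abs(l[...,0])<130)&(abs(l[...,1])<60)&(W[...,2]>10)&(W[...,2]<120)
        nn,lab,st,_=cv2.connectedComponentsWithStats(k.astype(np.uint8))
        for i in range(1,nn):
            if st[i,4]<40:continue
            k=lab==i;L=l[k];Z=W[k][:,2]
            A=np.c_[L,np.ones(len(L))];co=np.linalg.lstsq(A,Z,rcond=None)[0]
            print(n,"n",len(L),"x",np.percentile(L[:,0],[1,99]).round(1),"y",np.percentile(L[:,1],[1,99]).round(1),"z fit dx,dy,z0",co.round(3),"rect",cv2.minAreaRect(L.astype(np.float32))[2])
edges(sys.argv[1])
E
python3 see.py hover1
```

```text
t 19.6 tcp [470.3  38.8  90.2] tilt 16.98 yaw 176.28 yz -0.0289 F [ 0.   0.3 -2.1] w 65.4
503,37,50 -> [0.0197, 0.0009, 0.048]
lean az 1.72 q [ 0.06  0.35  2.24 -0.04  0.25  1.74]
twist -6.0 -> level, yaw 2.02
twist -5.5 -> level, yaw 1.54
scene n 305 x [-81.6  25.1] y [-34.2  32. ] z fit dx,dy,z0 [-6.0000e-02  2.4000e-02  9.1065e+01] rect 88.07676696777344
top n 394 x [-40.2  25.3] y [-34.9  29.4] z fit dx,dy,z0 [-6.5000e-02  1.2000e-02  8.9049e+01] rect 0.15523844957351685
```

>>> send_rows(series=[{"tx": 0.007,"ty": 0,"tz": 0.016,"twist": 0,"claw": 0.4},{"tx": 0.013,"ty": 0.001,"tz": 0.032,"twist": 0,"claw": 0.4},{"tx": 0.02,"ty": 0.001,"tz": 0.048,"twist": 0,"claw": 0.4},{"tx": 0.02,"ty": 0.001,"tz": 0.048,"twist": 0,"claw": 0.4}])

```text
time: 20.2
tcp_pos: [503.3, 33.6, 49.2]
ee_rot: [-3.088, 0.116, -0.458]
contact_force: [-0.4, 0.8, -2.3]
gripper_width: 65.3
grasp_force: 25.0
```

```bash
python3 mv.py 503,37,40; python3 see.py hover2
python3 - <<'E'
from h import *
a=np.load("top_hover2.npz")["frame"][155:225,200:270,::-1];b=np.load("scene_hover2.npz")["frame"][180:250,225:310,::-1]
a=cv2.resize(a,(400,400),interpolation=cv2.INTER_CUBIC);b=cv2.resize(b,(400,int(400*70/85)),interpolation=cv2.INTER_CUBIC);b=cv2.copyMakeBorder(b,0,400-b.shape[0],0,0,cv2.BORDER_CONSTANT)
cv2.imwrite("pics/hover2.png",np.hstack([a,b]))
E
```

```text
t 20.2 tcp [503.3  33.6  49.2] tilt 16.9 yaw 175.95 yz -0.0287 F [-0.4  0.8 -2.3] w 65.3
503,37,40 -> [-0.0032, -0.0031, 0.0088]
lean az 1.38 q [ 0.05  0.48  2.18 -0.04  0.18  1.73]
twist -6.0 -> level, yaw 1.69
twist -5.5 -> level, yaw 1.21
scene n 300 x [-48.9  58.5] y [-37.9  28.5] z fit dx,dy,z0 [-5.1000e-02  2.9000e-02  5.1899e+01] rect 2.0698912143707275
top n 116 x [-5.5 57.7] y [ 9.3 28.4] z fit dx,dy,z0 [-5.7000e-02  2.5000e-02  5.0555e+01] rect 89.9527816772461
top n 217 x [-5.6 59.3] y [-36.9  -2.4] z fit dx,dy,z0 [-9.0000e-02  1.2000e-02  5.1236e+01] rect 89.12349700927734
```

View pics/hover2.png

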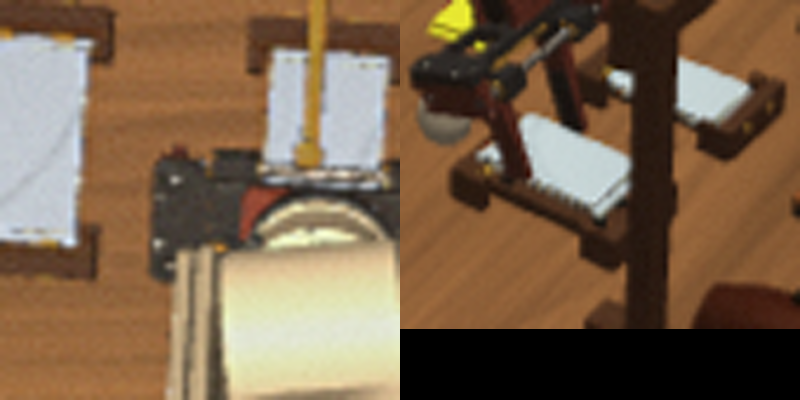

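The left half shows the slab (325,105) over the open cradle under the hook, shifted about 4 mm to the right. The right half shows it square between the rails with its far end slightly low. I'll shift left, then lower it.

```bash
python3 mv.py 503.8,38,49 503.8,38,40 503.8,38,36| head -4
```

```text
t 20.3 tcp [502.7  34.   49.9] tilt 16.92 yaw 175.98 yz -0.0288 F [ 0.2  0.3 -2.7] w 65.0
503.8,38,49 -> [0.0005, -0.0041, 0.0012]
503.8,38,40 -> [-0.0021, -0.0038, 0.0099]
503.8,38,36 -> [-0.0033, -0.0037, 0.0137]
```

>>> send_rows(series=[{"tx": 0,"ty": -0.004,"tz": 0.001,"twist": 0,"claw": 0.4},{"tx": -0.001,"ty": -0.004,"tz": 0.004,"twist": 0,"claw": 0.4},{"tx": -0.002,"ty": -0.004,"tz": 0.008,"twist": 0,"claw": 0.4},{"tx": -0.002,"ty": -0.004,"tz": 0.01,"twist": 0,"claw": 0.4},{"tx": -0.002,"ty": -0.004,"tz": 0.01,"twist": 0,"claw": 0.4}])

```text
time: 20.92
tcp_pos: [504.6, 39.1, 39.7]
ee_rot: [-3.087, 0.113, -0.46]
contact_force: [0.5, -1.1, -2.0]
gripper_width: 65.1
grasp_force: 25.0
```

```bash
python3 mv.py 503.8,38,35.5; python3 see.py hover3
```

```text
t 20.93 tcp [504.6  39.1  39.7] tilt 16.96 yaw 176.07 yz -0.0289 F [ 0.5 -1.1 -2. ] w 65.1
503.8,38,35.5 -> [-0.0019, 0.0012, 0.0038]
lean az 1.51 q [ 0.06  0.5   2.18 -0.06  0.16  1.76]
twist -6.0 -> level, yaw 1.81
twist -5.5 -> level, yaw 1.33
scene n 291 x [-49.3  59.2] y [-32.3  35.6] z fit dx,dy,z0 [-4.8000e-02  2.0000e-02  4.2178e+01] rect 87.02018737792969
top n 146 x [-1.9 61.2] y [ 9.6 33.4] z fit dx,dy,z0 [-9.300e-02  2.000e-02  4.259e+01] rect 89.3667221069336
top n 177 x [-2.6 60.7] y [-31.3  -2.1] z fit dx,dy,z0 [-0.081  0.042 41.156] rect 3.3917720317840576
```

>>> send_rows(series=[{"tx": -0.001,"ty": 0.0012,"tz": 0.001,"twist": 0,"claw": 0.4},{"tx": -0.0015,"ty": 0.0012,"tz": 0.003,"twist": 0,"claw": 0.4},{"tx": -0.002,"ty": 0.0012,"tz": 0.0045,"twist": 0,"claw": 0.4},{"tx": -0.002,"ty": 0.0012,"tz": 0.0045,"twist": 0,"claw": 0.4}])

```text
time: 21.52
tcp_pos: [503.9, 38.0, 34.9]
ee_rot: [-3.087, 0.113, -0.46]
contact_force: [-0.7, -0.4, -1.8]
gripper_width: 65.1
grasp_force: 25.0
```

```bash
python3 mv.py 503.8,38,33; python3 see.py hover4
```

```text
t 21.52 tcp [503.9  38.   34.9] tilt 16.96 yaw 176.06 yz -0.0289 F [-0.7 -0.4 -1.8] w 65.1
503.8,38,33 -> [-0.0006, 0.0001, 0.0018]
lean az 1.51 q [ 0.06  0.51  2.18 -0.06  0.15  1.76]
twist -6.0 -> level, yaw 1.8
twist -5.5 -> level, yaw 1.32
scene n 297 x [-48.5  58. ] y [-34.3  33.2] z fit dx,dy,z0 [-5.800e-02  2.200e-02  3.753e+01] rect 89.90019989013672
top n 142 x [-4.8 59. ] y [ 9.7 32.8] z fit dx,dy,z0 [-0.081  0.057 36.026] rect 89.87467193603516
top n 185 x [-4.8 59.7] y [-32.4  -2. ] z fit dx,dy,z0 [-0.091  0.052 37.312] rect 89.48723602294922
```

>>> send_rows(series=[{"tx": -0.0003,"ty": 0,"tz": 0.001,"twist": 0,"claw": 0.4},{"tx": -0.0006,"ty": 0,"tz": 0.002,"twist": 0,"claw": 0.4},{"tx": -0.0006,"ty": 0,"tz": 0.002,"twist": 0,"claw": 0.4}])

```text
time: 22.0
tcp_pos: [503.9, 38.1, 32.9]
ee_rot: [-3.087, 0.113, -0.46]
contact_force: [0.3, -0.7, -2.5]
gripper_width: 65.5
grasp_force: 25.0
```

>>> send_rows(series=[{"tx": 0,"ty": 0,"tz": 0,"twist": 0,"claw": 0.24},{"tx": 0,"ty": 0,"tz": 0,"twist": 0,"claw": 0.15},{"tx": 0,"ty": 0,"tz": 0,"twist": 0,"claw": 0},{"tx": 0,"ty": 0,"tz": 0,"twist": 0,"claw": 0}])

```text
time: 22.5
tcp_pos: [504.1, 38.1, 33.1]
ee_rot: [-3.087, 0.113, -0.461]
contact_force: [0.2, -0.6, -0.4]
gripper_width: 87.4
grasp_force: 0.0
```

```bash
python3 mv.py 503.8,38,33; python3 see.py laid
```

```text
t 22.5 tcp [504.1  38.1  33.1] tilt 17.0 yaw 176.07 yz -0.029 F [ 0.2 -0.6 -0.4] w 87.4
503.8,38,33 -> [-0.0003, 0.0001, -0.0]
lean az 1.51 q [ 0.06  0.52  2.18 -0.06  0.14  1.76]
twist -6.0 -> level, yaw 1.81
twist -5.5 -> level, yaw 1.33
scene n 304 x [-49.7  59.1] y [-33.9  34.4] z fit dx,dy,z0 [-2.6000e-02 -1.0000e-02  3.4122e+01] rect 5.0940375328063965
top n 141 x [-4.4 59.7] y [ 9.7 33.1] z fit dx,dy,z0 [-0.04  -0.038 33.539] rect 89.70079040527344
top n 182 x [-4.4 58.4] y [-32.   -1.9] z fit dx,dy,z0 [-6.300e-02  2.600e-02  3.388e+01] rect 3.509434700012207
```

```bash
python3 mv.py 490,38,75 478,-15,75 481.8,-14.8,42| head -4
```

```text
t 22.6 tcp [504.   38.1  33. ] tilt 16.99 yaw 176.06 yz -0.029 F [-0.3 -0.4  0.4] w 88.0
490,38,75 -> [-0.0012, -0.0002, -0.0442]
478,-15,75 -> [-0.0087, 0.0535, -0.0481]
481.8,-14.8,42 -> [-0.0147, 0.054, -0.0155]
```

>>> send_rows(series=[{"tx": 0,"ty": 0,"tz": -0.015,"twist": 0,"claw": 0},{"tx": -0.001,"ty": 0,"tz": -0.044,"twist": 0,"claw": 0},{"tx": -0.005,"ty": 0.027,"tz": -0.048,"twist": 0,"claw": 0},{"tx": -0.009,"ty": 0.054,"tz": -0.048,"twist": 0,"claw": 0},{"tx": -0.009,"ty": 0.054,"tz": -0.048,"twist": 0,"claw": 0},{"tx": -0.012,"ty": 0.054,"tz": -0.03,"twist": 0,"claw": 0},{"tx": -0.015,"ty": 0.054,"tz": -0.0155,"twist": 0,"claw": 0},{"tx": -0.015,"ty": 0.054,"tz": -0.0155,"twist": 0,"claw": 0}])

```text
time: 23.6
tcp_pos: [481.0, -14.1, 41.4]
ee_rot: [-3.087, 0.112, -0.458]
contact_force: [-0.4, -0.1, 0.1]
gripper_width: 87.8
grasp_force: 0.0
```

```bash
python3 mv.py 481.8,-14.8,36 481.8,-14.8,26; python3 see.py laid2;python3 - <<'E'
from h import *
a=np.load("top_laid2.npz")["frame"][155:225,195:265,::-1];b=np.load("scene_laid2.npz")["frame"][180:250,225:310,::-1]
a=cv2.resize(a,(400,400),interpolation=cv2.INTER_CUBIC);b=cv2.resize(b,(400,int(400*70/85)),interpolation=cv2.INTER_CUBIC);b=cv2.copyMakeBorder(b,0,400-b.shape[0],0,0,cv2.BORDER_CONSTANT)
cv2.imwrite("pics/laid2.png",np.hstack([a,b]))
E
```

```text
t 23.6 tcp [481.  -14.1  41.4] tilt 16.89 yaw 176.08 yz -0.0293 F [-0.4 -0.1  0.1] w 87.8
481.8,-14.8,36 -> [-0.0008, 0.0008, 0.0054]
481.8,-14.8,26 -> [-0.0036, 0.0011, 0.015]
lean az 1.62 q [-0.07  0.48  2.23  0.22  0.14  1.36]
twist -6.0 -> level, yaw 1.83
twist -5.5 -> level, yaw 1.35
scene n 326 x [-53.3  60. ] y [-32.8  33.9] z fit dx,dy,z0 [-1.00e-02  1.40e-02  3.38e+01] rect 0.8820111155509949
top n 416 x [-23.5  59.1] y [-31.5  32.4] z fit dx,dy,z0 [-3.5000e-02  6.0000e-03  3.2535e+01] rect 89.5595474243164
```

View pics/laid2.png

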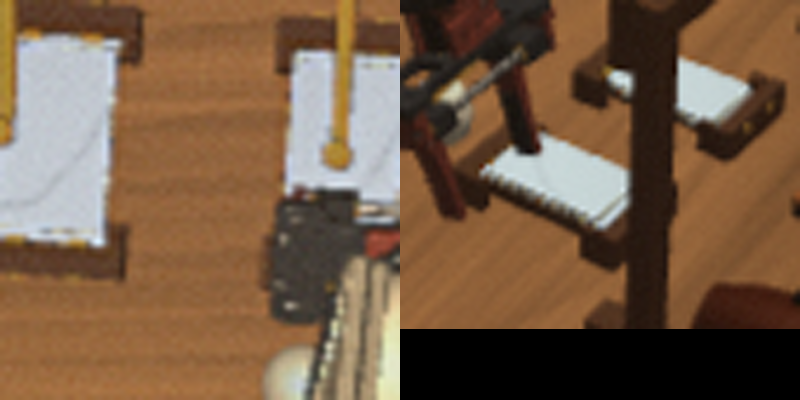

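The picture shows the slab lying square in the cradle on the bolts (330,120), and the left finger over its near half. Now I'll press the near end slowly.

>>> send_rows(series=[{"tx": -0.001,"ty": 0.0005,"tz": 0.003,"twist": 0,"claw": 0},{"tx": -0.001,"ty": 0.0005,"tz": 0.0055,"twist": 0,"claw": 0},{"tx": -0.0015,"ty": 0.0005,"tz": 0.0075,"twist": 0,"claw": 0},{"tx": -0.002,"ty": 0.0005,"tz": 0.0085,"twist": 0,"claw": 0}])

```text
time: 24.2
tcp_pos: [482.5, -15.2, 33.4]
ee_rot: [-3.087, 0.113, -0.462]
contact_force: [-0.4, -1.5, 7.3]
gripper_width: 88.1
grasp_force: 3.7
```

>>> send_rows(series=[{"tx": 0,"ty": 0,"tz": 0.0007,"twist": 0,"claw": 0},{"tx": -0.0003,"ty": 0,"tz": 0.0014,"twist": 0,"claw": 0}])

```text
time: 24.45
tcp_pos: [483.1, -15.2, 32.4]
ee_rot: [-3.087, 0.114, -0.464]
contact_force: [-0.0, -0.4, 8.5]
gripper_width: 87.8
grasp_force: 4.4
```

```bash
python3 mv.py 481.8,-14.8,26
```

```text
t 24.45 tcp [483.1 -15.2  32.4] tilt 17.11 yaw 176.03 yz -0.0289 F [-0.  -0.4  8.5] w 87.8
481.8,-14.8,26 -> [-0.0032, -0.0002, 0.0057]
lean az 1.43 q [-0.07  0.51  2.23  0.27  0.11  1.3 ]
twist -6.0 -> level, yaw 1.77
twist -5.5 -> level, yaw 1.29
```

>>> send_rows(series=[{"tx": -0.0004,"ty": 0,"tz": 0.0008,"twist": 0,"claw": 0},{"tx": -0.0008,"ty": 0,"tz": 0.0016,"twist": 0,"claw": 0},{"tx": -0.001,"ty": 0,"tz": 0.0024,"twist": 0,"claw": 0}])

```text
time: 24.82
tcp_pos: [482.1, -15.0, 29.8]
ee_rot: [-3.087, 0.113, -0.458]
contact_force: [0.2, 0.0, 2.6]
gripper_width: 87.6
grasp_force: 1.1
```

>>> send_rows(series=[{"tx": -0.0004,"ty": 0,"tz": 0.0008,"twist": 0,"claw": 0},{"tx": -0.0008,"ty": 0,"tz": 0.0016,"twist": 0,"claw": 0}])

```text
time: 25.08
tcp_pos: [482.2, -15.0, 28.9]
ee_rot: [-3.087, 0.112, -0.456]
contact_force: [-2.3, -0.4, 7.2]
gripper_width: 87.8
grasp_force: 3.6
```

```bash
python3 mv.py 481.8,-14.8,26
```

```text
t 25.07 tcp [482.2 -15.   28.9] tilt 16.83 yaw 176.08 yz -0.0295 F [-2.3 -0.4  7.2] w 87.8
481.8,-14.8,26 -> [-0.0013, -0.0001, 0.0027]
lean az 1.68 q [-0.08  0.51  2.23  0.28  0.11  1.29]
twist -6.0 -> level, yaw 1.82
twist -5.5 -> level, yaw 1.34
```

>>> send_rows(series=[{"tx": -0.0003,"ty": 0,"tz": 0.0008,"twist": 0,"claw": 0},{"tx": -0.0005,"ty": 0,"tz": 0.0015,"twist": 0,"claw": 0}])

```text
time: 25.32
tcp_pos: [482.2, -15.1, 28.0]
ee_rot: [-3.087, 0.112, -0.453]
contact_force: [-3.0, -1.1, 8.2]
gripper_width: 87.9
grasp_force: 4.1
```

>>> send_rows(series=[{"tx": -0.0003,"ty": 0,"tz": 0.0008,"twist": 0,"claw": 0},{"tx": -0.0003,"ty": 0,"tz": 0.001,"twist": 0,"claw": 0}])

```text
time: 25.58
tcp_pos: [482.2, -15.1, 27.4]
ee_rot: [-3.087, 0.112, -0.452]
contact_force: [-3.5, -1.2, 10.3]
gripper_width: 87.8
grasp_force: 5.1
```

```bash
python3 mv.py 481.8,-14.8,26
```

```text
t 25.57 tcp [482.2 -15.1  27.4] tilt 16.68 yaw 176.09 yz -0.03 F [-3.5 -1.2 10.3] w 87.8
481.8,-14.8,26 -> [-0.0008, -0.0002, 0.0012]
lean az 1.83 q [-0.08  0.52  2.23  0.29  0.11  1.29]
twist -6.0 -> level, yaw 1.84
twist -5.5 -> level, yaw 1.36
```

>>> send_rows(series=[{"tx": -0.0004,"ty": 0,"tz": 0.001,"twist": 0,"claw": 0},{"tx": -0.0005,"ty": 0,"tz": 0.0015,"twist": 0,"claw": 0}])

```text
time: 25.82
tcp_pos: [482.2, -15.1, 26.5]
ee_rot: [-3.087, 0.112, -0.449]
contact_force: [-6.0, -1.7, 15.5]
gripper_width: 87.9
grasp_force: 7.8
```

>>> send_rows(series=[{"tx": -0.0004,"ty": 0,"tz": 0.001,"twist": 0,"claw": 0},{"tx": -0.0005,"ty": 0,"tz": 0.0015,"twist": 0,"claw": 0}])

```text
time: 26.08
tcp_pos: [482.2, -15.1, 25.7]
ee_rot: [-3.087, 0.112, -0.447]
contact_force: [-7.1, -2.1, 20.2]
gripper_width: 88.3
grasp_force: 9.9
```

```bash
python3 mv.py 481.8,-14.8,26
```

```text
t 26.07 tcp [482.2 -15.1  25.7] tilt 16.52 yaw 176.1 yz -0.0306 F [-7.1 -2.1 20.2] w 88.3
481.8,-14.8,26 -> [-0.0004, -0.0002, -0.0004]
lean az 2.03 q [-0.08  0.52  2.23  0.29  0.11  1.28]
twist -6.5 -> level, yaw 2.34
twist -6.0 -> level, yaw 1.86
```

>>> send_rows(series=[{"tx": -0.0004,"ty": 0,"tz": 0.001,"twist": 0,"claw": 0},{"tx": -0.0005,"ty": 0,"tz": 0.0015,"twist": 0,"claw": 0}])

```text
time: 26.32
tcp_pos: [482.3, -15.0, 25.1]
ee_rot: [-3.087, 0.112, -0.445]
contact_force: [-12.1, -3.0, 29.7]
gripper_width: 87.7
grasp_force: 15.7
```

```bash
python3 mv.py 481.8,-14.8,26; python3 see.py p1
```

```text
t 26.32 tcp [482.3 -15.   25.1] tilt 16.46 yaw 176.11 yz -0.031 F [-12.1  -3.   29.7] w 87.7
481.8,-14.8,26 -> [-0.0003, -0.0002, -0.001]
lean az 2.14 q [-0.08  0.52  2.23  0.3   0.11  1.28]
twist -6.5 -> level, yaw 2.35
twist -6.0 -> level, yaw 1.87
scene n 297 x [-50.5  61.7] y [-34.6  34.7] z fit dx,dy,z0 [7.4000e-02 2.2000e-02 2.9476e+01] rect 0.16465358436107635
top n 415 x [-21.2  60.3] y [-31.4  32.5] z fit dx,dy,z0 [3.8000e-02 2.7000e-02 2.8385e+01] rect 0.3538980185985565
```

>>> send_rows(series=[{"tx": 0.0006,"ty": 0,"tz": -0.002,"twist": 0,"claw": 0},{"tx": 0.003,"ty": 0,"tz": -0.01,"twist": 0,"claw": 0},{"tx": 0.005,"ty": 0,"tz": -0.018,"twist": 0,"claw": 0},{"tx": 0.005,"ty": 0,"tz": -0.018,"twist": 0,"claw": 0}])

```text
time: 26.92
tcp_pos: [483.7, -15.8, 43.6]
ee_rot: [-3.087, 0.112, -0.449]
contact_force: [0.6, -0.2, -0.4]
gripper_width: 87.7
grasp_force: 0.0
```

```bash
python3 mv.py 553.6,-19.8,43 553.6,-19.8,60; python3 see.py p2
python3 - <<'E'
from h import *
# filled slab for reference, same fit
import see as S
E
python3 - <<'E'
from h import *
yaw=np.radians(-4);ex=np.array([np.cos(yaw),np.sin(yaw)]);ey=np.array([-ex[1],ex[0]])
for n in("scene","top"):
    im=load(f"{n}_p2.npz");W=cloud(im);f=im["frame"].astype(int)
    for nm,c in(("open",(514.8,36)),("filled",(526.7,205.6))):
        l=np.stack([(W[...,:2]-np.array(c))@ex,(W[...,:2]-np.array(c))@ey],-1)
        k=(f.min(-1)>115)&(f.max(-1)-f.min(-1)<45)&(abs(l[...,0])<50)&(abs(l[...,1])<30)&(W[...,2]<45)
        L=l[k];Z=W[k][:,2];co=np.linalg.lstsq(np.c_[L,np.ones(len(L))],Z,rcond=None)[0]
        print(n,nm,k.sum(),co.round(3),"near",np.median(Z[L[:,0]<-25]) if (L[:,0]<-25).any() else None,"far",np.median(Z[L[:,0]>25]))
E
```

```text
t 26.93 tcp [483.7 -15.8  43.6] tilt 16.59 yaw 176.1 yz -0.0306 F [ 0.6 -0.2 -0.4] w 87.7
553.6,-19.8,43 -> [0.0669, -0.0007, 0.0205]
553.6,-19.8,60 -> [0.0718, -0.0012, 0.0042]
lean az 1.99 q [-0.08  0.48  2.22  0.21  0.15  1.36]
twist -6.5 -> level, yaw 2.33
twist -6.0 -> level, yaw 1.85
scene n 309 x [-51.7  59.7] y [-33.8  33.4] z fit dx,dy,z0 [6.7000e-02 1.5000e-02 3.0878e+01] rect 86.01456451416016
top n 405 x [-20.3  61.2] y [-31.4  32.8] z fit dx,dy,z0 [ 3.8000e-02 -1.6000e-02  2.9095e+01] rect 89.87767028808594
scene open 240 [8.3000e-02 1.4000e-02 3.1211e+01] near 28.367489588978945 far 34.82854368762275
scene filled 121 [-3.0000e-03 -2.0000e-03  2.5588e+01] near 25.773347491681427 far 25.301169178369555
top open 313 [ 8.5000e-02 -2.1000e-02  2.8752e+01] near 26.348366273090917 far 32.20490933641862
top filled 509 [-2.0000e-03 -1.5000e-02  2.3365e+01] near 22.813350185895928 far 23.388054278690355Traceback (most recent call last):
  File "<stdin>", line 3, in <module>
  File "see.py", line 16, in <module>
    edges(sys.argv[1])
          ~~~~~~~~^^^
IndexError: list index out of range
```

The near end is down: its underside reads about 15 mm once biases are removed, and it stayed there after release. The far end is still up on its bolts. I'll go to the far end alongside the hook, keeping the neck clear of it.

```bash
python3 mv.py 483.7,-20,50 553.3,-23.8,50 553.3,-23.8,42| head -4
```

```text
t 27.02 tcp [483.4 -15.7  43.1] tilt 16.55 yaw 176.09 yz -0.0306 F [-0.  -0.   0.3] w 88.0
483.7,-20,50 -> [0.0025, 0.004, -0.0065]
553.3,-23.8,50 -> [0.0693, 0.0031, 0.0132]
553.3,-23.8,42 -> [0.0671, 0.0033, 0.0209]
```

>>> send_rows(series=[{"tx": 0.0025,"ty": 0.004,"tz": -0.0065,"twist": 0,"claw": 0},{"tx": 0.02,"ty": 0.004,"tz": -0.002,"twist": 0,"claw": 0},{"tx": 0.037,"ty": 0.0035,"tz": 0.0035,"twist": 0,"claw": 0},{"tx": 0.053,"ty": 0.003,"tz": 0.0085,"twist": 0,"claw": 0},{"tx": 0.069,"ty": 0.003,"tz": 0.013,"twist": 0,"claw": 0},{"tx": 0.069,"ty": 0.003,"tz": 0.013,"twist": 0,"claw": 0}])

```text
time: 27.78
tcp_pos: [554.4, -23.8, 50.2]
ee_rot: [-3.087, 0.112, -0.45]
contact_force: [-0.1, -0.2, 0.1]
gripper_width: 87.6
grasp_force: 0.0
```

```bash
python3 mv.py 553.3,-23.8,40 553.3,-23.8,37;python3 -c "
from h import *
im=ctrl.get_image('top');np.savez('top_f.npz',**im);im2=ctrl.get_image('scene')
a=cv2.resize(im['frame'][130:230,190:290,::-1],(400,400),interpolation=cv2.INTER_CUBIC)
b=cv2.resize(im2['frame'][120:240,220:340,::-1],(400,400),interpolation=cv2.INTER_CUBIC)
cv2.imwrite('pics/far.png',np.hstack([a,b]))"
```

```text
t 27.77 tcp [554.4 -23.8  50.2] tilt 16.61 yaw 176.1 yz -0.0305 F [-0.1 -0.2  0.1] w 87.6
553.3,-23.8,40 -> [-0.004, 0.0004, 0.0095]
553.3,-23.8,37 -> [-0.0048, 0.0005, 0.0123]
lean az 1.98 q [-0.08  0.52  2.07  0.13  0.26  1.44]
twist -6.5 -> level, yaw 2.33
twist -6.0 -> level, yaw 1.85
```

View pics/far.png

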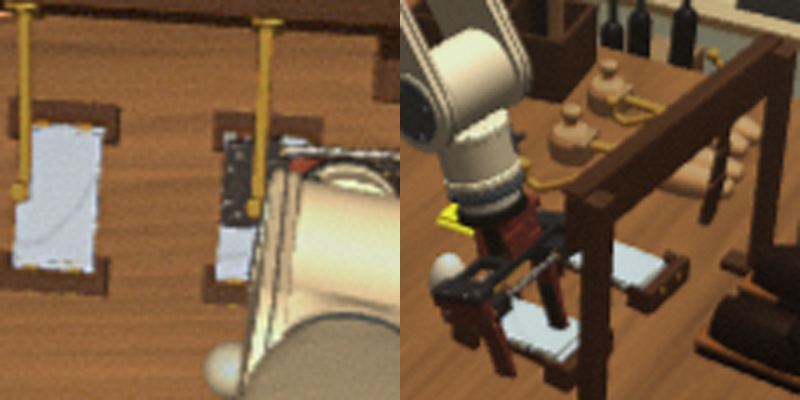

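The wide gripper body passes under the right hook and the wrist stays beside it. The left finger is above the far half of the slab at (555,318) in the right view. Now I'll press the far end.

>>> send_rows(series=[{"tx": -0.002,"ty": 0,"tz": 0.005,"twist": 0,"claw": 0},{"tx": -0.004,"ty": 0,"tz": 0.01,"twist": 0,"claw": 0},{"tx": -0.005,"ty": 0,"tz": 0.0125,"twist": 0,"claw": 0},{"tx": -0.005,"ty": 0,"tz": 0.0135,"twist": 0,"claw": 0}])

```text
time: 28.38
tcp_pos: [551.7, -23.2, 35.4]
ee_rot: [-3.087, 0.112, -0.447]
contact_force: [-0.5, -0.8, 0.0]
gripper_width: 87.8
grasp_force: 0.0
```

>>> send_rows(series=[{"tx": -0.0003,"ty": 0,"tz": 0.0008,"twist": 0,"claw": 0},{"tx": -0.0005,"ty": 0,"tz": 0.0016,"twist": 0,"claw": 0}])

```text
time: 28.62
tcp_pos: [552.0, -23.2, 34.2]
ee_rot: [-3.087, 0.112, -0.448]
contact_force: [0.3, -0.3, 0.1]
gripper_width: 87.7
grasp_force: 0.1
```

>>> send_rows(series=[{"tx": -0.0003,"ty": 0,"tz": 0.0008,"twist": 0,"claw": 0},{"tx": -0.0005,"ty": 0,"tz": 0.0016,"twist": 0,"claw": 0}])

```text
time: 28.88
tcp_pos: [552.2, -23.2, 32.8]
ee_rot: [-3.087, 0.112, -0.449]
contact_force: [-2.3, -0.9, 8.4]
gripper_width: 87.8
grasp_force: 4.2
```

```bash
python3 mv.py 553.3,-23.8,30
```

```text
t 28.88 tcp [552.2 -23.2  32.8] tilt 16.59 yaw 176.09 yz -0.0306 F [-2.3 -0.9  8.4] w 87.8
553.3,-23.8,30 -> [0.0003, 0.0006, 0.003]
lean az 1.98 q [-0.08  0.55  2.08  0.15  0.22  1.42]
twist -6.5 -> level, yaw 2.32
twist -6.0 -> level, yaw 1.84
```

>>> send_rows(series=[{"tx": -0.0003,"ty": 0,"tz": 0.0008,"twist": 0,"claw": 0},{"tx": -0.0005,"ty": 0,"tz": 0.0016,"twist": 0,"claw": 0}])

```text
time: 29.12
tcp_pos: [552.5, -23.1, 31.7]
ee_rot: [-3.086, 0.112, -0.45]
contact_force: [-3.7, -0.0, 13.1]
gripper_width: 87.7
grasp_force: 6.6
```

>>> send_rows(series=[{"tx": -0.0003,"ty": 0,"tz": 0.0008,"twist": 0,"claw": 0},{"tx": -0.0005,"ty": 0,"tz": 0.0016,"twist": 0,"claw": 0}])

```text
time: 29.38
tcp_pos: [552.6, -23.1, 30.3]
ee_rot: [-3.086, 0.113, -0.451]
contact_force: [-3.7, -1.2, 16.5]
gripper_width: 87.7
grasp_force: 8.0
```

>>> send_rows(series=[{"tx": -0.0003,"ty": 0,"tz": 0.0008,"twist": 0,"claw": 0},{"tx": -0.0005,"ty": 0,"tz": 0.0016,"twist": 0,"claw": 0}])

```text
time: 29.62
tcp_pos: [552.8, -23.1, 29.3]
ee_rot: [-3.086, 0.113, -0.452]
contact_force: [-8.4, -1.4, 29.6]
gripper_width: 88.0
grasp_force: 15.3
```

>>> send_rows(series=[{"tx": -0.0003,"ty": 0,"tz": 0.0006,"twist": 0,"claw": 0},{"tx": -0.0004,"ty": 0,"tz": 0.0008,"twist": 0,"claw": 0}])

```text
time: 29.88
tcp_pos: [552.7, -23.2, 28.0]
ee_rot: [-3.086, 0.113, -0.452]
contact_force: [-0.0, -0.1, 5.4]
gripper_width: 87.6
grasp_force: 3.1
```

```bash
python3 mv.py
cat > fit.py <<'E'
from h import *
yaw=np.radians(-4);ex=np.array([np.cos(yaw),np.sin(yaw)]);ey=np.array([-ex[1],ex[0]])
for n in("scene","top"):
    im=ctrl.get_image(n);W=cloud(im);f=im["frame"].astype(int)
    for nm,c in(("open",(514.8,36)),("filled",(526.7,205.6))):
        l=np.stack([(W[...,:2]-np.array(c))@ex,(W[...,:2]-np.array(c))@ey],-1)
        k=(f.min(-1)>115)&(f.max(-1)-f.min(-1)<45)&(abs(l[...,0])<50)&(abs(l[...,1])<30)&(W[...,2]<45)
        L=l[k];Z=W[k][:,2]
        if len(L)<30:continue
        co=np.linalg.lstsq(np.c_[L,np.ones(len(L))],Z,rcond=None)[0]
        r=Z-np.c_[L,np.ones(len(L))]@co;g=abs(r)<2.5
        co=np.linalg.lstsq(np.c_[L,np.ones(len(L))][g],Z[g],rcond=None)[0]
        print(n,nm,k.sum(),co.round(3),"near end",(co[2]-60*co[0]).round(1),"far end",(co[2]+60*co[0]).round(1))
E
python3 fit.py
```

```text
t 29.88 tcp [552.7 -23.2  28. ] tilt 16.71 yaw 176.08 yz -0.0306 F [-0.  -0.1  5.4] w 87.6
lean az 1.92 q [-0.08  0.57  2.08  0.16  0.21  1.41]
twist -6.5 -> level, yaw 2.3
twist -6.0 -> level, yaw 1.82
scene open 154 [2.4000e-02 3.4000e-02 2.7657e+01] near end 26.2 far end 29.1
scene filled 110 [2.0000e-02 1.0000e-02 2.4778e+01] near end 23.6 far end 26.0
top open 70 [ 0.026  0.039 24.092] near end 22.5 far end 25.7
top filled 507 [-1.0000e-02 -0.0000e+00  2.3441e+01] near end 24.1 far end 22.8
```

>>> send_rows(series=[{"tx": -0.0003,"ty": 0,"tz": 0.0008,"twist": 0,"claw": 0},{"tx": -0.0004,"ty": 0,"tz": 0.0013,"twist": 0,"claw": 0}])

```text
time: 30.22
tcp_pos: [552.9, -23.1, 26.4]
ee_rot: [-3.086, 0.113, -0.453]
contact_force: [-2.9, -1.2, 14.2]
gripper_width: 88.0
grasp_force: 6.6
```

>>> send_rows(series=[{"tx": -0.0003,"ty": 0,"tz": 0.0008,"twist": 0,"claw": 0},{"tx": -0.0003,"ty": 0,"tz": 0.001,"twist": 0,"claw": 0}])

```text
time: 30.48
tcp_pos: [553.0, -23.1, 25.5]
ee_rot: [-3.086, 0.113, -0.453]
contact_force: [-2.1, -0.9, 12.8]
gripper_width: 87.8
grasp_force: 6.5
```

>>> send_rows(series=[{"tx": -0.0002,"ty": 0,"tz": 0.0006,"twist": 0,"claw": 0},{"tx": -0.0002,"ty": 0,"tz": 0.0007,"twist": 0,"claw": 0}])

```text
time: 30.72
tcp_pos: [553.1, -23.1, 25.1]
ee_rot: [-3.086, 0.113, -0.454]
contact_force: [-4.2, -2.0, 19.8]
gripper_width: 87.9
grasp_force: 9.8
```

>>> send_rows(series=[{"tx": -0.0002,"ty": 0,"tz": 0.0005,"twist": 0,"claw": 0},{"tx": -0.0002,"ty": 0,"tz": 0.0006,"twist": 0,"claw": 0}])

```text
time: 30.98
tcp_pos: [553.2, -23.1, 24.7]
ee_rot: [-3.086, 0.113, -0.454]
contact_force: [-5.2, -2.3, 22.6]
gripper_width: 87.6
grasp_force: 10.9
```

>>> send_rows(series=[{"tx": 0.0006,"ty": 0,"tz": -0.002,"twist": 0,"claw": 0},{"tx": 0.003,"ty": 0,"tz": -0.01,"twist": 0,"claw": 0},{"tx": 0.005,"ty": 0,"tz": -0.018,"twist": 0,"claw": 0},{"tx": 0.005,"ty": 0,"tz": -0.018,"twist": 0,"claw": 0}])

```text
time: 31.48
tcp_pos: [551.7, -23.4, 42.1]
ee_rot: [-3.087, 0.112, -0.449]
contact_force: [-0.4, -0.1, 0.7]
gripper_width: 87.5
grasp_force: 0.0
```

```bash
python3 mv.py 483.7,-30,50 420,-130,110; python3 fit.py
```

```text
t 31.48 tcp [551.7 -23.4  42.1] tilt 16.6 yaw 176.1 yz -0.0305 F [-0.4 -0.1  0.7] w 87.5
483.7,-30,50 -> [-0.0622, 0.011, -0.027]
420,-130,110 -> [-0.0987, 0.1132, -0.1037]
lean az 1.98 q [-0.08  0.53  2.08  0.14  0.24  1.43]
twist -6.5 -> level, yaw 2.33
twist -6.0 -> level, yaw 1.85
scene open 207 [4.0000e-03 2.2000e-02 2.6054e+01] near end 25.8 far end 26.3
scene filled 110 [ 4.0000e-03 -3.0000e-03  2.5971e+01] near end 25.7 far end 26.2
top open 73 [-0.075  0.038 21.511] near end 26.0 far end 17.0
top filled 507 [-1.0000e-02 -5.0000e-03  2.3932e+01] near end 24.5 far end 23.3
```

>>> send_rows(series=[{"tx": -0.02,"ty": 0.004,"tz": -0.01,"twist": 0,"claw": 0},{"tx": -0.042,"ty": 0.008,"tz": -0.019,"twist": 0,"claw": 0},{"tx": -0.062,"ty": 0.011,"tz": -0.027,"twist": 0,"claw": 0},{"tx": -0.071,"ty": 0.036,"tz": -0.046,"twist": 0,"claw": 0},{"tx": -0.08,"ty": 0.062,"tz": -0.065,"twist": 0,"claw": 0},{"tx": -0.09,"ty": 0.088,"tz": -0.085,"twist": 0,"claw": 0},{"tx": -0.099,"ty": 0.113,"tz": -0.104,"twist": 0,"claw": 0},{"tx": -0.099,"ty": 0.15,"tz": -0.104,"twist": 0,"claw": 0},{"tx": -0.099,"ty": 0.18,"tz": -0.104,"twist": 0,"claw": 0},{"tx": -0.099,"ty": 0.18,"tz": -0.104,"twist": 0,"claw": 0}])

```text
time: 32.83
tcp_pos: [414.8, -198.2, 107.5]
ee_rot: [-3.087, 0.117, -0.449]
contact_force: [0.3, 0.7, 0.3]
gripper_width: 88.0
grasp_force: 0.0
```

```bash
python3 mv.py; for i in 1 2 3; do python3 fit.py; done; python3 -c "
from h import *
im=ctrl.get_image('top');im2=ctrl.get_image('scene')
a=cv2.resize(im['frame'][140:240,160:260,::-1],(400,400),interpolation=cv2.INTER_CUBIC)
b=cv2.resize(im2['frame'][170:250,225:305,::-1],(400,400),interpolation=cv2.INTER_CUBIC)
cv2.imwrite('pics/end.png',np.hstack([a,b]))"
```

```text
t 32.83 tcp [ 414.8 -198.2  107.5] tilt 16.56 yaw 175.91 yz -0.0303 F [0.3 0.7 0.3] w 88.0
lean az 1.76 q [-0.58  0.31  2.23  0.44  0.4   0.68]
twist -6.5 -> level, yaw 2.14
twist -6.0 -> level, yaw 1.66
scene open 270 [-1.0000e-03  1.6000e-02  2.6461e+01] near end 26.5 far end 26.4
scene filled 120 [5.0000e-03 1.1000e-02 2.5898e+01] near end 25.6 far end 26.2
top open 490 [-6.0000e-03 -0.0000e+00  2.3616e+01] near end 24.0 far end 23.2
top filled 512 [ 3.0000e-03 -6.0000e-03  2.3901e+01] near end 23.7 far end 24.1
scene open 270 [-6.0000e-03  1.5000e-02  2.6137e+01] near end 26.5 far end 25.8
scene filled 117 [-3.0000e-03 -2.3000e-02  2.5779e+01] near end 26.0 far end 25.6
top open 491 [-1.0000e-03 -0.0000e+00  2.3752e+01] near end 23.8 far end 23.7
top filled 505 [1.200e-02 1.100e-02 2.358e+01] near end 22.8 far end 24.3
scene open 271 [4.0000e-03 1.2000e-02 2.6284e+01] near end 26.1 far end 26.5
scene filled 120 [2.0000e-03 2.3000e-02 2.5628e+01] near end 25.5 far end 25.8
top open 484 [-7.0000e-03 -3.0000e-03  2.3922e+01] near end 24.4 far end 23.5
top filled 511 [1.5000e-02 8.0000e-03 2.3676e+01] near end 22.8 far end 24.6
```

View pics/end.png

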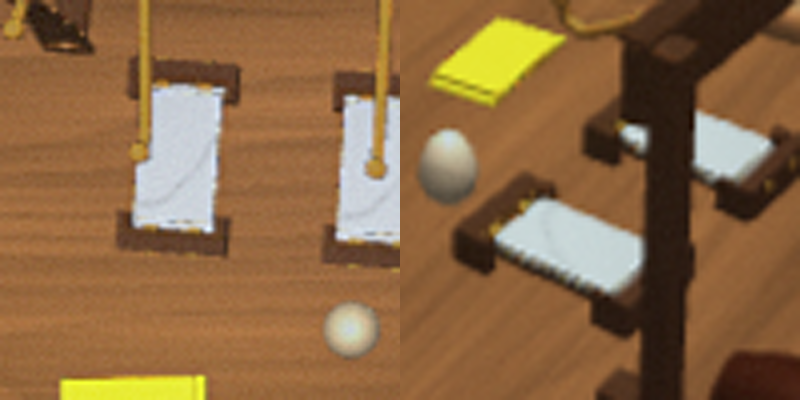

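The slab (365,165 left; 575,245 right) lies level and below the rail tops. Its height matches the filled one: 23.8 against 23.7 mm from the top camera, with both ends equal. The bolts show over its near end, and the gripper is open and clear of everything. I'll hand in.

```bash
python3 -c "
from plant import ctrl
print(ctrl.hand_in())"
```

```text
the job is handed in; nothing more can be done
None
```

The marble slab is pressed down in the right-hand cradle: by camera both ends sit level with the slab next to it and stayed down after release. The gripper is open and clear, and the job was handed in at about 33 s.

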